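Swap a gearbox's transport plug for a sprung dust cap

TASK

Pull the red transport plug out of the leaning bore of the gearbox and put it in the round steel dish. Then pick up the orange dust cap by its two black spring tabs, pinch them together, seat the cap fully home in the bore and let the tabs spring back out under the rim, so that the cap sits flush and locked. Leave the bearing, the can and the screwdriver where they are.

Things in the scene. Friction and masses are not known exactly. Their poses are not given: they have to be found in the camera images.
- gearbox: aluminium gearbox casting, fixed to the black bench; its round boss has an open bore leaning 30 deg from vertical, roughly towards the robot. Origin: centre of the bore's mouth on the flat rim face, 170 mm above the bench. z: the bore's axis, outwards; y: level, in the rim face; x: up the rim face's slope. Rim face outer diameter 92 mm; nothing stands above it.
- lip (a point): centre of the underside of the bore's rim lip, 5 mm below the rim face on the bore's axis. The lip's hole is 64 mm in diameter and 5 deep; below it the bore widens to 78; its floor is 18 below the rim face. Axes as the gearbox's.
- plug: red plastic plug, loose, 80 g, starting in the bore, flange on the rim face. Origin: centre of the flange's underside, z out of the bore. In mm: flange diameter 76, z=0 to 5; below it a plain spigot, diameter 59, down to z=-8, slack in the bore: it lifts out along the bore's axis. On top a grip bar 44 long (along x), 14 wide (along y), z=5 to 31.
- dish: round bare steel parts dish, fixed to the bench. Origin: centre of its underside. Inner floor at z=4 mm, inner diameter about 130 mm at the floor and 165 at the rim; rim height 26, outer diameter 170.
- cap: orange plastic dust cap, loose, 75 g, starting upright on the bench (origin 11 mm above it). Origin: centre of the flange's underside; z out of the top. Flange diameter 78 mm, z=0 to 4; spigot below within diameter 61, down to z=-11. Two black spring tabs at +y and -y. Seated, the flange lies on the rim face, origins and z axes of cap and gearbox coincide; any turn about the axis will do.
- tab_a (a joint): inward travel (m) of the tab at the cap's +y: 0 free, 0.006 pinched to its stop; spring 1.2 N free, 3 N at the stop; a 12 N grip holds both at the stops. Ear 18 mm wide along x, z=4.5 to 28.5 in the cap's frame, outer face at y=22 mm free, 16 pinched (44 and 32 across both). Its hook, z=-6.5 to -10.5, 12 wide, reaches y=35 free (too wide for the lip), 29 pinched (passes).
- tab_b (a joint): the same for the mirrored tab at the cap's -y side.
- bearing: bystander: steel bearing ring lying on the bench, outer diameter 52 mm, height 15 mm; origin at the centre of its underside.
- can: bystander: upright can with a blue label, diameter 58 mm, height 150 mm; origin at the centre of its underside.
- screwdriver: bystander: screwdriver with yellow handle, 190 mm long, lying on the bench along its x axis; origin under its middle.
Things that resemble listed ones, but are neither listed nor needed, are in the scene too. What is meant by the plug is not green or white, and is the smaller of those in its own colour.

How it is judged (in metres and radians):
On the way, in this order (a step that is already met when the one before it is completed fails the run):
1. the plug lies in the dish, let go (horizontal distance between plug and dish below 0.055 m and height (world z) of plug below 0.05 m and contact force between the fingers and plug below 0.05 N), for 0.2 s.
2. the cap is held by its pinched tabs (value of joint each of tab_a, tab_b above 0.003 m and height (world z) of cap above 0.05 m and contact force between the fingers and cap above 1 N), for 0.2 s.
3. the cap sits fully home in the bore (distance between cap and gearbox below 0.005 m and z of cap in the frame of gearbox below 0.002 m and angle between the z axis of cap and the z axis of gearbox, either way round below 0.06 rad), for 0.1 s.
At the end, for the whole second after the job is handed in: the cap's flange lies flat on the rim face (within 2 mm along the bore's axis, 0.06 rad, origin within 5 mm of the bore's centre), both tabs sprung back out under the lip (within 1.5 mm of free), the plug rests in the dish (within 55 mm of its centre, origin below 50 mm), all at rest (all of step 3 and z of cap in the frame of gearbox above -0.002 m and angle between cap's own z axis and vertical below 1 rad and value of joint each of tab_a, tab_b below 0.0015 m and linear speed of each of cap, plug below 0.02 m/s and horizontal distance between plug and dish below 0.055 m and height (world z) of plug below 0.05 m); the robot touches nothing.
It fails at once if a bystander is knocked about (moved over 30 mm) (distance of any of bearing, can, screwdriver from where it was at the start of the episode above 0.03 m).
It also fails if it takes over 58 s, if anything falls off the work surface, if the arm or the gripper's body presses on something with over 40 N, if the wrist force passes 120 N, or if a joint passes its speed limit or range.

ROBOT

A 6-joint arm with a two-finger parallel gripper is mounted at the origin on the work surface. World frame = base frame: x ahead of the robot, y to its left, z up, the work surface at z = 0. Lengths are in mm, angles in rad, forces in N, time in s.
With the tool pointing down it reaches from about 350 to 875 mm from the base axis. Payload 4.2 kg.
Tool frame: the origin (TCP) lies midway between the tips of the shut fingers; the grasp point (between the pads) lies 19 mm behind it; z points along the fingers, y is the line along which they close (so a half turn about z gives the same grasp; the last joint's range is limited). The gripper opens to 85 mm and grips with 20 to 120 N. Pads are 22 mm wide; open, the fingers measure 114 mm over their backs; the gripper's body (76 mm by 85 mm) begins 54 mm behind the grasp point. The pads swing forward as they close: fully open they stand 13 mm farther back than shut.
Start: joints at [1.556, 0.385, 0.008, 0, -1.194, -0.259], TCP at [168.963, 601.706, 196.512] pointing down, gripper open.
Joint ranges: [-3.14, 3.14], [-1.21, 2.06], [-1.07, 1.41], [-3.16, 2.05], [-2.99, -0.16], [-3.1, 3.1]. Speed limits (rad/s): [2.79, 2.79, 3.14, 3.14, 3.14, 3.14].

INTERFACE

Orientations are given as a unit quaternion [x, y, z, w].
In Python, from bench import arm gives the robot as it stands. The module is installed in compiled form; this text tells all that it offers.
- The arm moves only by the shell command python3 -m handwheel 'ROWS' [OPENING]. ROWS is JSON, a list of rows, each an object of numbers: "x", "y", "z": the shift along the world's x, y, z each as a share of 20 cm, from -1 to 1; "ax", "ay", "az": the turn, a rotation vector about the world's x, y, z each as a share of 90 degrees, from -1 to 1. In form: [{"x": .., "y": .., "z": .., "ax": .., "ay": .., "az": ..}, ...]. A call has exactly 8 rows; each row shifts and turns the commanded pose from where the row before left it; what a row does not reach is not made up. A row lasts 1/10 s, in which the tool goes at most 50 mm and 8.59 degrees, less where a joint would pass 70% of its speed; a pose out of reach is approached as far as the arm can. A call with a number of a shift or a turn outside -1 to 1 is refused whole. A call with a gripper value outside its range is refused whole. OPENING is the opening, from -1 (shut) to 1 (fully open), set as the call begins (- or left out, the last holds). The fingers move at their own pace and stop on an object; the grip force is fixed at half the most. Time passes only in rows, so rows that do not move let the fingers close, or fill a call up. It gives the time, the measured TCP pose, the force, the opening and the grip force at its end, in the units of the state.
- arm.read_state(): the state, without advancing time (a new reading comes with each control period).
- arm.get_image(name): name is "scene" or "top"; returns the picture (480x640x3 uint8, red, green, blue); there is no depth.
- arm.camera_params(name): a dict with "K" (3x3 intrinsics, pixels), "position" and "orientation" of the camera in the world. Camera axes: x right, y down, z forward; pixel columns grow to the right and rows downward; lengths in mm; the calibration is good to about 2 mm. A picture is of the moment at which its call begins. camera_params takes no time and is no camera call.
- arm.job_done(): hands the job in; it is judged then, once.
The state is a dict: "clock": time; "joints": joint angles; "joint_vel": joint speeds; "joint_efforts": joint torques, N m; "position": TCP position; "ee_rot": TCP orientation; "contact_force": force on the tool from outside, world axes, zero at the start; "wrist_torque": the same for the moment, N m; "gripper_width": finger opening in mm; "grasp_force": force on a finger pad.
Only numpy, scipy, OpenCV 4.12 (cv2) and the standard library are available. Lean on these libraries where they do the work, as an engineer would, in place of code of your own. Each camera call takes 0.05 s, during which the arm holds its last target. There are 200 camera calls.

## Working session

There is one attempt and no reset: what is moved stays moved. The work goes in short steps, Python scripts to look and compute and a shell command to move; the robot and the scene stay as the last step left them, time stands still between calls to the robot, and variables do not carry over. Pictures are saved under pics/ and viewed, at most 10 in all, crops included, and the job is handed in when it is done.

```bash
mkdir -p pics
python3 - <<'E'
from bench import arm
import cv2
for n in("scene","top"):
    im=arm.get_image(n); cv2.imwrite(f"pics/{n}0.png",im[:,:,::-1]); p=arm.camera_params(n); print(n,p)
print(arm.read_state())
E
```

```text
scene {'K': array([[553.51863695,   0.        , 317.67496202],
       [  0.        , 553.51863695, 248.0808093 ],
       [  0.        ,   0.        ,   1.        ]]), 'position': array([1154.80126445, -461.42564595,  820.13561511]), 'orientation': array([ 0.83864268,  0.38645656, -0.1559436 , -0.35072977])}
top {'K': array([[509.76271516,   0.        , 315.83965995],
       [  0.        , 509.76271516, 235.42699781],
       [  0.        ,   0.        ,   1.        ]]), 'position': array([ 395.07569123,  -11.10091377, 1072.43700796]), 'orientation': array([ 0.73376108, -0.67067971,  0.0746239 , -0.07883327])}
{'clock': 0.1, 'joints': array([ 1.55561852e+00,  3.85505852e-01,  6.77518579e-03, -4.01081031e-04,
       -1.19402928e+00, -2.58626518e-01]), 'joint_vel': array([ 0.00283658, -0.00088647,  0.0012865 ,  0.0019993 , -0.0027771 ,
       -0.00038128]), 'joint_efforts': array([ 8.24366398e-04, -3.93318737e+01,  1.88930100e+01,  4.19806391e+00,
       -2.60998124e-03,  4.26856843e-06]), 'position': array([168.81933265, 601.1576272 , 195.5252461 ]), 'ee_rot': array([ 9.90632934e-01, -1.36548128e-01, -6.58071716e-05,  9.97180401e-04]), 'contact_force': array([ 0.36427338,  0.12302809, -0.2044396 ]), 'wrist_torque': array([ 0.05011108,  0.00922869, -0.00059248]), 'grasp_force': 0.0, 'gripper_width': 85.22540500246221}
```

View pics/scene0.png

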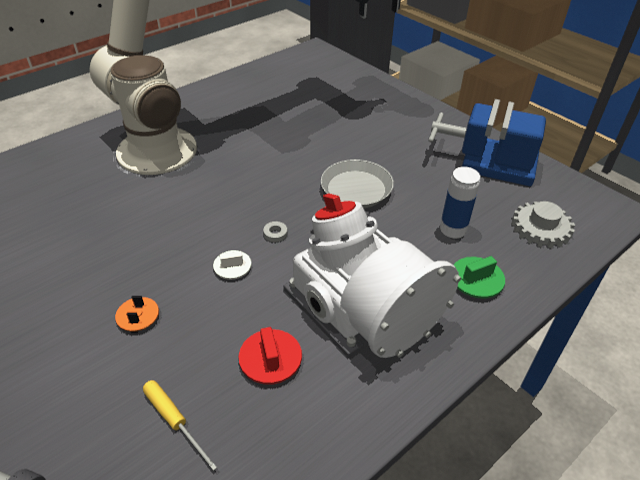

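View pics/top0.png

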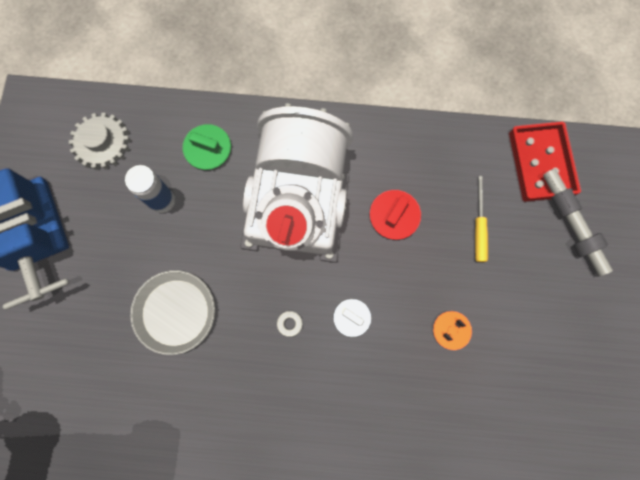

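The scene view shows the red plug in the bore at (335,208), with decoys: a larger red plug on the bench (270,357), a green one (480,277) and a white one (232,264). In the top view these are (287,225), (396,214), (207,147) and (352,317). The cap is at (452,330) and the dish at (173,312). I choose the red plug in the bore, as the smaller red one, and check it in a close crop.

```bash
python3 - <<'E'
import cv2,numpy as np
s=cv2.imread("pics/scene0.png");t=cv2.imread("pics/top0.png")
c=lambda im,x,y,w,h:cv2.resize(im[y:y+h,x:x+w],(400,300),interpolation=cv2.INTER_CUBIC)
o=np.vstack([np.hstack([c(t,237,180,100,75),c(t,412,300,80,60)]),np.hstack([c(s,285,185,100,75),c(s,100,285,80,60)])])
cv2.imwrite("pics/crop1.png",o)
E
cat > h.py <<'E'
import numpy as np,cv2
from bench import arm
from scipy.spatial.transform import Rotation as R
def ray(n,uv):
    p=arm.camera_params(n);d=np.linalg.inv(p["K"])@[*uv,1]
    return p["position"],R.from_quat(p["orientation"]).as_matrix()@d
def at(n,uv,z):
    o,d=ray(n,uv);return o+d*(z-o[2])/d[2]
def tri(a,b):
    (o,d),(p,e)=ray("top",a),ray("scene",b)
    x=np.linalg.lstsq(np.c_[d,-e],p-o,rcond=None)[0]
    A,B=o+d*x[0],p+e*x[1];return (A+B)/2,np.linalg.norm(A-B)
def proj(n,P):
    p=arm.camera_params(n);c=(np.atleast_2d(P)-p["position"])@R.from_quat(p["orientation"]).as_matrix()
    u=c@p["K"].T;return u[:,:2]/u[:,2:]
E
python3 - <<'E'
from h import *
print("dish",at("top",(173,312),20),at("scene",(357,184),20))
print("cap fl",at("top",(452.5,330),15),at("scene",(137,314),15))
for n,a,z in(("bearing",(289,323),15),("can",(141,181),150),("wh",(352,317),8),("red",(396,214),10)):print(n,at("top",a,z).round())
print(tri((287,225),(335,208)))
E
```

```text
dish [441.10838374 282.22295753  20.        ] [449.70327743 276.59683713  20.        ]
cap fl [ 456.26864778 -289.90864837   15.        ] [ 462.73447095 -292.61372929   15.        ]
bearing [440.  44.  15.]
can [674. 343. 150.]
wh [465. -84.   8.]
red [ 692. -162.   10.]
(array([608.41672387,  57.62944397, 172.42726287]), np.float64(1.130494802075017))
```

View pics/crop1.png

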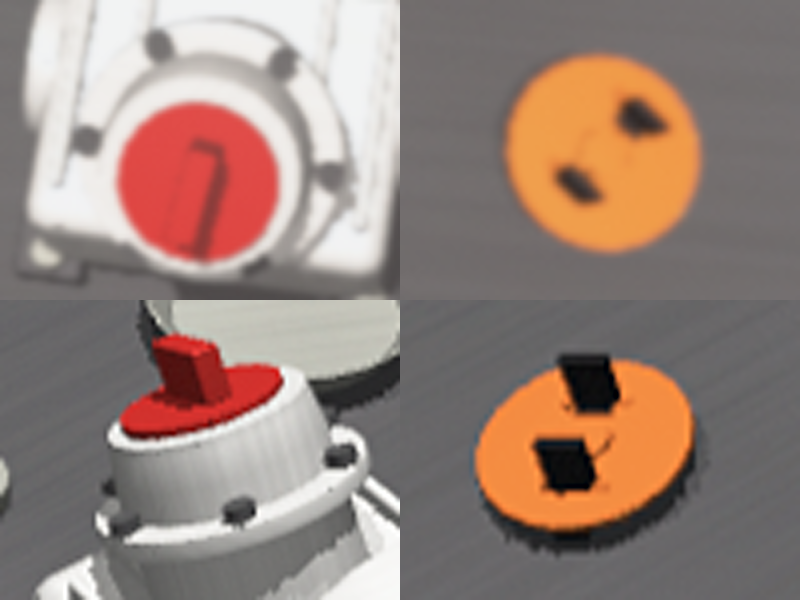

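The crop confirms it: the plug is on the boss, its bar roughly along the top view's vertical. The cap's two black ears are at (460,323) and (447.5,337) in the top view. I'll refine both poses with a silhouette fit.

```bash
cat > fit.py <<'E'
from h import *
from scipy.optimize import minimize
S=4
def circ(r,z,n=48):
    a=np.linspace(0,2*np.pi,n,endpoint=False);return np.c_[r*np.cos(a),r*np.sin(a),0*a+z]
def cyl(r,a,b): return np.r_[circ(r,a),circ(r,b)]
def box(x0,x1,y0,y1,z0,z1): return np.array([[x,y,z] for x in(x0,x1) for y in(y0,y1) for z in(z0,z1)],float)
def mask(n,im,hue,win):
    h=cv2.cvtColor(im,cv2.COLOR_RGB2HSV).astype(int);x,y,w,k=win
    if hue=="black": m=h[...,2]<45
    else:
        d=abs((h[...,0]-hue+90)%180-90);m=(d<7)&(h[...,1]>110)
    return cv2.resize(m[y:y+k,x:x+w].astype(np.float32),None,fx=S,fy=S,interpolation=cv2.INTER_CUBIC)>.5
def rend(n,parts,T,win):
    x,y,w,k=win;o=np.zeros((k*S,w*S),np.uint8)
    for P in parts:
        q=(proj(n,P@T[0].T+T[1])-[x,y]+.5)*S-.5
        cv2.fillConvexPoly(o,cv2.convexHull((q*16).round().astype(np.int32)),1,shift=4)
    return o>0
def Tg(phi,c,psi=0): # z leans 30deg toward azimuth phi; x up-slope
    z=np.array([.5*np.cos(phi),.5*np.sin(phi),np.cos(np.pi/6)]);x=np.array([-np.cos(phi)*z[2],-np.sin(phi)*z[2],.5])
    M=np.c_[x,np.cross(z,x),z];return M@R.from_euler("z",psi).as_matrix(),np.array(c,float)
iou=lambda a,b:(a&b).sum()/max(1,(a|b).sum())
E
python3 - <<'E'
from fit import *
ims={n:arm.get_image(n) for n in("scene","top")}
W={"top":(237,180,100,75),"scene":(285,180,100,75)}
m={n:mask(n,ims[n],0,W[n]) for n in W}
parts=[cyl(38,0,5),box(-22,22,-7,7,5,31)]
def f(p): 
    T=Tg(p[2],[p[0],p[1],p[4]],p[3]); return -sum(iou(m[n],rend(n,parts,T,W[n])) for n in W)
best=min((minimize(f,[608,57,np.pi+d,s,170],method="Nelder-Mead",options=dict(initial_simplex=np.array([608,57,np.pi+d,s,170])+np.r_[np.zeros((1,5)),np.diag([6,6,.2,.3,5])])) for d in(-.2,.2) for s in(-.4,0,.4)),key=lambda r:r.fun)
print("plug",best.x,best.fun)
W2={"top":(412,290,85,75),"scene":(100,280,80,65)}
mo={n:mask(n,ims[n],13,W2[n]) for n in W2}
mb={n:mask(n,ims[n],"black",W2[n]) for n in W2}
fl=[cyl(39,0,4)]; ears=[box(-9,9,s*22-(4 if s>0 else 0),s*22+(0 if s>0 else 4),4.5,28.5) for s in(1,-1)]
def g(p):
    T=R.from_euler("z",p[2]).as_matrix(),np.array([p[0],p[1],11.])
    c=0
    for n in W2:
        e=rend(n,ears,T,W2[n]);a=rend(n,fl,T,W2[n])
        hull=cv2.dilate((e|a).astype(np.uint8),np.ones((3,3)))>0
        c-=iou(mo[n],a&~e)+.5*iou(mb[n]&hull,e)
    return c
x0=np.array([458,-290,0.])
rs=[]
for y in np.arange(0,np.pi,.4):
    x0[2]=y;rs.append(minimize(g,x0,method="Nelder-Mead",options=dict(initial_simplex=x0+np.r_[np.zeros((1,3)),np.diag([5,5,.3])])))
b=min(rs,key=lambda r:r.fun);print("cap",b.x,b.fun)
# dish rim: 
for n,uv in(("top",(173,312)),("scene",(357,184))):print(at(n,uv,26))
E
```

```text
Traceback (most recent call last):
  File "fit.py", line 17, in rend
    q=(proj(n,P@T[0].T+T[1])-[x,y]+.5)*S-.5
       ~~~~^^^^^^^^^^^^^^^^^
  File "h.py", line 14, in proj
    p=arm.camera_params(n);c=(np.atleast_2d(P)-p["position"])@R.from_quat(p["orientation"]).as_matrix()
ValueError: time passes only in moves, steps and waits
```

```bash
python3 - <<'E'
s=open("h.py").read()
s=s.replace("def ray","C={}\ndef par(n):\n    if n not in C: C[n]=arm.camera_params(n)\n    return C[n]\ndef ray").replace("p=arm.camera_params(n)","p=par(n)")
open("h.py","w").write(s)
E
cat > f1.py <<'E'
from fit import *
ims={n:cv2.imread(f"pics/{n}0.png")[:,:,::-1].copy() for n in("scene","top")}
W={"top":(237,180,100,75),"scene":(285,180,100,75)}
m={n:mask(n,ims[n],0,W[n]) for n in W}
parts=[cyl(38,0,5),box(-22,22,-7,7,5,31)]
def f(p): 
    T=Tg(p[2],[p[0],p[1],p[4]],p[3]); return -sum(iou(m[n],rend(n,parts,T,W[n])) for n in W)
rs=sorted((minimize(f,[608,57,np.pi+d,s,170],method="Nelder-Mead",options=dict(initial_simplex=np.array([608,57,np.pi+d,s,170])+np.r_[np.zeros((1,5)),np.diag([6,6,.2,.3,5])])) for d in(-.2,.2) for s in(-.4,0,.4)),key=lambda r:r.fun)
for r in rs[:3]:print("plug",r.x.round(3),r.fun)
T=Tg(rs[0].x[2],rs[0].x[[0,1,4]],rs[0].x[3]);print(T[0].round(3))
W2={"top":(412,290,85,75),"scene":(100,280,80,65)}
mo={n:mask(n,ims[n],13,W2[n]) for n in W2}
mb={n:mask(n,ims[n],"black",W2[n]) for n in W2}
fl=[cyl(39,0,4)]; ears=[box(-9,9,s*22-(4 if s>0 else 0),s*22+(0 if s>0 else 4),4.5,28.5) for s in(1,-1)]
def g(p):
    T=R.from_euler("z",p[2]).as_matrix(),np.array([p[0],p[1],11.])
    c=0
    for n in W2:
        e=rend(n,ears,T,W2[n]);a=rend(n,fl,T,W2[n])
        hull=cv2.dilate((e|a).astype(np.uint8),np.ones((3,3)))>0
        c-=iou(mo[n],a&~e)+.5*iou(mb[n]&hull,e)
    return c
x0=np.array([458,-290,0.]);rs=[]
for y in np.arange(0,np.pi,.4):
    x0[2]=y;rs.append(minimize(g,x0,method="Nelder-Mead",options=dict(initial_simplex=x0+np.r_[np.zeros((1,3)),np.diag([5,5,.3])])))
rs.sort(key=lambda r:r.fun)
for b in rs[:3]:print("cap",b.x,b.fun)
print(arm.read_state()["clock"])
E
python3 f1.py
```

```text
plug [ 6.08466e+02  5.85210e+01  3.03700e+00 -1.88000e-01  1.65221e+02] -1.835419969193379
plug [ 6.09149e+02  5.79730e+01  3.04800e+00 -1.99000e-01  1.66014e+02] -1.8300205588827092
plug [ 6.09689e+02  5.75510e+01  3.03500e+00 -1.61000e-01  1.66628e+02] -1.8295354261471108
[[ 0.827  0.263 -0.497]
 [-0.275  0.96   0.052]
 [ 0.491  0.093  0.866]]
cap [ 458.66196827 -291.56758939    3.97972679] -2.088047579415795
cap [ 458.66597136 -291.64002668    0.85118895] -2.087387702240963
cap [ 458.58902469 -291.61872675    0.840144  ] -2.0871551480676547
0.2
```

```bash
cat > go.py <<'E'
from h import *
def go(pos,M,n=None):
    s=arm.read_state();C=R.from_quat(s["ee_rot"]);M=M if isinstance(M,R) else R.from_matrix(M)
    d=(np.array(pos)-s["position"])/200;r=(M*C.inv()).as_rotvec()/(np.pi/2)
    n=n or int(max(np.ceil(np.linalg.norm(d)/.25),np.ceil(np.linalg.norm(r)/.095)))
    print("tot",d.round(3),r.round(3),"rows",n,"per row",(d/n).round(4),(r/n).round(4),"clk",round(s["clock"],2),s["joints"].round(2))
def tool(z,y):
    z=np.array(z)/np.linalg.norm(z);y=np.array(y)-np.dot(y,z)*z;y/=np.linalg.norm(y);return np.c_[np.cross(y,z),y,z]
E
python3 - <<'E'
from fit import *
from go import *
ims={n:cv2.imread(f"pics/{n}0.png")[:,:,::-1].copy() for n in("scene","top")}
W={"top":(237,180,100,75),"scene":(285,180,100,75)}
m={n:mask(n,ims[n],0,W[n]) for n in W}
parts=[cyl(38,0,5),box(-22,22,-7,7,5,31)]
def f(p): 
    T=Tg(p[2],[p[0],p[1],170],p[3]); return -sum(iou(m[n],rend(n,parts,T,W[n])) for n in W)
x0=np.array([609,57,3.04,-.18]);r=minimize(f,x0,method="Nelder-Mead",options=dict(initial_simplex=x0+np.r_[np.zeros((1,4)),np.diag([6,6,.1,.2])]))
T=Tg(r.x[2],[r.x[0],r.x[1],170],r.x[3]);print(r.x,r.fun,[(iou(m[n],rend(n,parts,T,W[n])),np.array([c.mean() for c in np.nonzero(m[n])])/S-np.array([c.mean() for c in np.nonzero(rend(n,parts,T,W[n]))])/S) for n in W])
a,b=at("top",(243,246),20),at("top",(337,258),20);d=b-a;print("edge az",np.arctan2(d[0],-d[1]))
M=tool(-T[0][:,2],-T[0][:,1]);print(M.round(3))
o=T[1]+T[0][:,2]*130;print(o);go(o,M)
E
```

```text
[ 6.11151955e+02  5.64118096e+01  3.09242833e+00 -2.29840426e-01] -1.765390565837416 [(np.float64(0.8739874397014654), array([ 1.16059137, -1.3991721 ])), (np.float64(0.8914031261359505), array([ 0.60368855, -0.05401392]))]
edge az -0.038875058363035814
[[ 0.831 -0.245  0.499]
 [-0.269 -0.963 -0.025]
 [ 0.487 -0.114 -0.866]]
[546.23049632  59.60620335 282.58330249]
tot [ 1.887 -2.709  0.434] [-0.015 -0.333 -0.003] rows 14 per row [ 0.1348 -0.1935  0.031 ] [-0.001  -0.0238 -0.0002] clk 0.2 [ 1.56  0.39  0.01 -0.   -1.19 -0.26]
```

```bash
python3 -m handwheel '[{"x":0.118,"y":-0.17,"z":0.03,"ay":-0.021},{"x":0.118,"y":-0.17,"z":0.03,"ay":-0.021},{"x":0.118,"y":-0.17,"z":0.03,"ay":-0.021},{"x":0.118,"y":-0.17,"z":0.03,"ay":-0.021},{"x":0.118,"y":-0.17,"z":0.03,"ay":-0.021},{"x":0.118,"y":-0.17,"z":0.03,"ay":-0.021},{"x":0.118,"y":-0.17,"z":0.03,"ay":-0.021},{"x":0.118,"y":-0.17,"z":0.03,"ay":-0.021}]' 1 && python3 -m handwheel '[{"x":0.118,"y":-0.17,"z":0.03,"ay":-0.021},{"x":0.118,"y":-0.17,"z":0.03,"ay":-0.021},{"x":0.118,"y":-0.17,"z":0.03,"ay":-0.021},{"x":0.118,"y":-0.17,"z":0.03,"ay":-0.021},{"x":0.118,"y":-0.17,"z":0.03,"ay":-0.021},{"x":0.118,"y":-0.17,"z":0.03,"ay":-0.021},{"x":0.118,"y":-0.17,"z":0.03,"ay":-0.021},{"x":0,"y":0,"z":0}]'
cat > plug.py <<'E'
from fit import *
from go import *
import sys
T=Tg(3.09,[610,57.5,170],-.23)
M=tool(-T[0][:,2],-T[0][:,1])
go(T[1]+T[0][:,2]*float(sys.argv[1]),M)
E
python3 plug.py 40; python3 plug.py 8
```

```text
tot [ 2.106 -2.714  0.044] [-0.015 -0.333 -0.005] rows 14 per row [ 0.1504 -0.1939  0.0031] [-0.0011 -0.0238 -0.0003] clk 0.2 [ 1.56  0.39  0.01 -0.   -1.19 -0.26]
tot [ 2.186 -2.718 -0.095] [-0.015 -0.333 -0.005] rows 14 per row [ 0.1561 -0.1942 -0.0068] [-0.0011 -0.0238 -0.0003] clk 0.2 [ 1.56  0.39  0.01 -0.   -1.19 -0.26]invalid input at $[0]: expected keys x, y, z, ax, ay, az
```

```bash
python3 -m handwheel '[{"x":0.118,"y":-0.17,"z":0.03,"ax":0,"ay":-0.021,"az":0},{"x":0.118,"y":-0.17,"z":0.03,"ax":0,"ay":-0.021,"az":0},{"x":0.118,"y":-0.17,"z":0.03,"ax":0,"ay":-0.021,"az":0},{"x":0.118,"y":-0.17,"z":0.03,"ax":0,"ay":-0.021,"az":0},{"x":0.118,"y":-0.17,"z":0.03,"ax":0,"ay":-0.021,"az":0},{"x":0.118,"y":-0.17,"z":0.03,"ax":0,"ay":-0.021,"az":0},{"x":0.118,"y":-0.17,"z":0.03,"ax":0,"ay":-0.021,"az":0},{"x":0.118,"y":-0.17,"z":0.03,"ax":0,"ay":-0.021,"az":0}]' 1 && python3 -m handwheel '[{"x":0.118,"y":-0.17,"z":0.03,"ax":0,"ay":-0.021,"az":0},{"x":0.118,"y":-0.17,"z":0.03,"ax":0,"ay":-0.021,"az":0},{"x":0.118,"y":-0.17,"z":0.03,"ax":0,"ay":-0.021,"az":0},{"x":0.118,"y":-0.17,"z":0.03,"ax":0,"ay":-0.021,"az":0},{"x":0.118,"y":-0.17,"z":0.03,"ax":0,"ay":-0.021,"az":0},{"x":0.118,"y":-0.17,"z":0.03,"ax":0,"ay":-0.021,"az":0},{"x":0.118,"y":-0.17,"z":0.03,"ax":0,"ay":-0.021,"az":0},{"x":0,"y":0,"z":0,"ax":0,"ay":0,"az":0}]'
python3 plug.py 50; python3 plug.py 8
```

```text
clock: 1.0
position: [358.4, 328.1, 244.8]
ee_rot: [0.982, -0.135, 0.131, -0.018]
contact_force: [0.5, 0.4, -0.4]
gripper_width: 85.3
grasp_force: 0.0
clock: 1.8
position: [523.5, 87.8, 286.5]
ee_rot: [0.96, -0.135, 0.243, -0.033]
contact_force: [0.3, -0.3, 0.2]
gripper_width: 85.6
grasp_force: 0.0
tot [ 0.308 -0.145 -0.366] [-0.014 -0.018 -0.004] rows 2 per row [ 0.1539 -0.0725 -0.183 ] [-0.0071 -0.0089 -0.0022] clk 1.8 [ 0.63 -0.1  -0.6   0.45 -0.71  0.37]
tot [ 0.413 -0.15  -0.548] [-0.014 -0.018 -0.004] rows 3 per row [ 0.1376 -0.0501 -0.1826] [-0.0047 -0.006  -0.0015] clk 1.8 [ 0.63 -0.1  -0.6   0.45 -0.71  0.37]
```

```bash
python3 -m handwheel '[{"x":0.02,"y":-0.06,"z":0,"ax":-0.003,"ay":-0.004,"az":0},{"x":0.06,"y":-0.05,"z":-0.06,"ax":-0.003,"ay":-0.004,"az":0},{"x":0.07,"y":-0.035,"z":-0.1,"ax":-0.003,"ay":-0.003,"az":-0.004},{"x":0.07,"y":0,"z":-0.1,"ax":-0.003,"ay":-0.003,"az":0},{"x":0.07,"y":0,"z":-0.1,"ax":-0.002,"ay":-0.004,"az":0},{"x":0,"y":0,"z":0,"ax":0,"ay":0,"az":0},{"x":0,"y":0,"z":0,"ax":0,"ay":0,"az":0},{"x":0,"y":0,"z":0,"ax":0,"ay":0,"az":0}]' -
python3 plug.py 50; python3 plug.py 8
python3 - <<'E'
from h import *
a=arm.get_image("scene");b=arm.get_image("top")
c=lambda im,x,y,w,h:cv2.resize(im[y:y+h,x:x+w],None,fx=3,fy=3,interpolation=cv2.INTER_CUBIC)
cv2.imwrite("pics/p3.png",np.hstack([c(a,270,130,130,130),c(b,230,150,130,130)])[:,:,::-1])
E
```

```text
clock: 2.6
position: [581.2, 63.5, 216.0]
ee_rot: [0.957, -0.132, 0.259, -0.025]
contact_force: [0.4, -0.4, -0.4]
gripper_width: 85.4
grasp_force: 0.0
tot [ 0.019 -0.023 -0.013] [-0.001  0.001 -0.005] rows 1 per row [ 0.0191 -0.0234 -0.0134] [-0.0006  0.0012 -0.0052] clk 2.6 [ 0.48  0.05 -0.71  0.65 -0.42  0.27]
tot [ 0.124 -0.029 -0.195] [-0.001  0.001 -0.005] rows 1 per row [ 0.124  -0.0288 -0.1952] [-0.0006  0.0012 -0.0052] clk 2.6 [ 0.48  0.05 -0.71  0.65 -0.42  0.27]
```

View pics/p3.png

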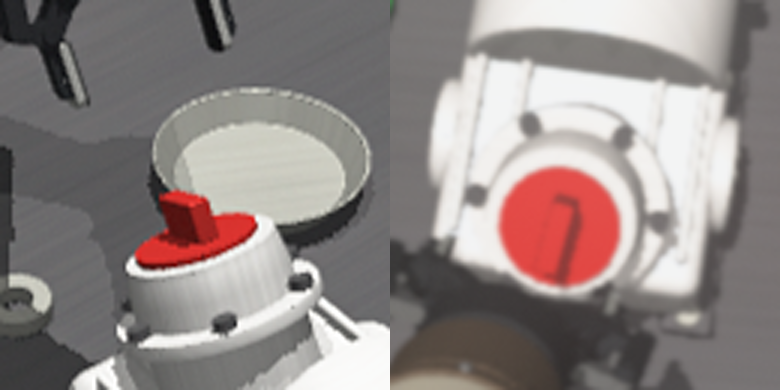

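Run:
```python
from h import *
s=arm.read_state();p=s["position"];M=R.from_quat(s["ee_rot"]).as_matrix()
P=[p+M@[0,k,z] for k,z in((0,0),(42,-13),(-42,-13),(42,-60),(-42,-60),(0,-120))]
for n in("scene","top"):
  q=proj(n,P);print(n,q.round())
  im=arm.get_image(n)[:,:,::-1].copy()
  for (u,v) in q: cv2.circle(im,(int(u),int(v)),3,(255,0,255),-1)
  cv2.imwrite(f"pics/p4{n}.png",im)
a=cv2.imread("pics/p4scene.png");b=cv2.imread("pics/p4top.png")
cv2.imwrite("pics/p4.png",np.hstack([a[0:300,100:500],b[150:450,150:550]]))
```

```text
scene [[328. 180.]
 [304. 182.]
 [346. 165.]
 [295. 156.]
 [339. 139.]
 [307. 114.]]
top [[280. 234.]
 [303. 245.]
 [256. 228.]
 [300. 254.]
 [251. 236.]
 [270. 258.]]
```

View pics/p4.png

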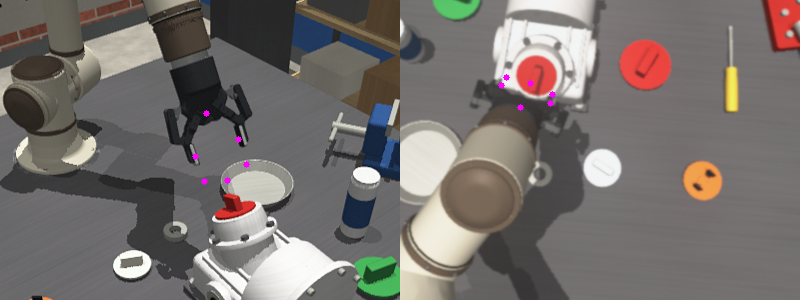

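Run:
```python
from h import *
s=arm.read_state();p=s["position"];M=R.from_quat(s["ee_rot"]).as_matrix()
print(p,proj("scene",[[0,0,0],[0,0,20]]))
ims=[]
for n,(x,y,w,h) in(("scene",(240,60,130,150)),("top",(215,190,130,150))):
  im=arm.get_image(n)[:,:,::-1];c=np.ascontiguousarray(cv2.resize(im[y:y+h,x:x+w],None,fx=3,fy=4*.75,interpolation=cv2.INTER_CUBIC))
  for k,z,col in((0,0,(255,0,255)),(0,-73,(255,255,0)),(57,-40,(0,255,255)),(-57,-40,(0,255,255)),(42.5,-51,(0,255,0)),(-42.5,-51,(0,255,0)),(42.5,-13,(0,0,255)),(-42.5,-13,(0,0,255))):
    u=(proj(n,p+M@[0,k,z])[0]-[x,y]+.5)*3
    cv2.circle(c,tuple(u.astype(int)),4,col,1)
  ims.append(c)
cv2.imwrite("pics/p5.png",np.hstack(ims))
```

```text
[581.09368057  63.24168729 215.8369456 ] [[155.89314832 149.51275674]
 [154.33303824 142.89250491]]
```

View pics/p5.png

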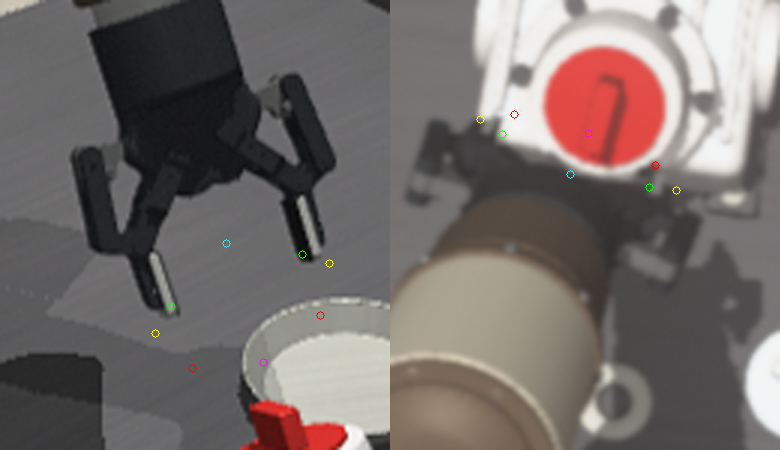

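Run:
```python
from h import *
s=arm.read_state();p=s["position"];M=R.from_quat(s["ee_rot"]).as_matrix()
for a,b in(((308.3,268.3),(270,112)),((228.3,236.7),(337.7,88))):
    t,e=tri(a,b);print(t,e,M.T@(t-p))
# tips: rays to scene tips; vary depth
for uv in((295,164),(344,147)):
    o,d=ray("scene",uv);d/=np.linalg.norm(d)
    for L in(720,760,800,840,880,920):print(uv,L,(M.T@(o+L*d-p)).round(), (o+L*d).round())
print(M.round(3))
```

```text
[505.40822588   4.8963521  340.52143371] 5.247864791318859 [  13.59327248   59.77754699 -144.92928349]
[538.22741476 123.29775092 356.04820282] 5.2261248001044365 [  17.0550502   -64.01618125 -144.48217844]
(295, 164) 720 [229. 110. -93.] [ 699. -102.  395.]
(295, 164) 760 [191.  99. -85.] [673. -82. 371.]
(295, 164) 800 [153.  89. -78.] [648. -62. 348.]
(295, 164) 840 [115.  78. -71.] [623. -42. 324.]
(295, 164) 880 [ 77.  68. -63.] [597. -22. 300.]
(295, 164) 920 [ 40.  57. -56.] [572.  -2. 277.]
(344, 147) 720 [250.  47. -94.] [730. -46. 413.]
(344, 147) 760 [213.  33. -87.] [707. -23. 390.]
(344, 147) 800 [176.  19. -79.] [683.  -0. 368.]
(344, 147) 840 [139.   5. -72.] [660.  23. 345.]
(344, 147) 880 [102.  -9. -65.] [636.  46. 323.]
(344, 147) 920 [ 66. -23. -58.] [612.  69. 300.]
[[ 0.832 -0.24   0.501]
 [-0.265 -0.964 -0.021]
 [ 0.488 -0.115 -0.865]]
```

The crop shows the fingertips at scene (295,165) and (344,147), seemingly farther back than the reported pose suggests. I'll descend to the planned depth and check by touch.

```bash
python3 -m handwheel '[{"x":0.02,"y":-0.022,"z":-0.013,"ax":0,"ay":0,"az":-0.005},{"x":0.02,"y":-0.001,"z":-0.035,"ax":0,"ay":0,"az":0},{"x":0.02,"y":-0.001,"z":-0.035,"ax":0,"ay":0,"az":0},{"x":0.02,"y":-0.001,"z":-0.035,"ax":0,"ay":0,"az":0},{"x":0.02,"y":-0.001,"z":-0.035,"ax":0,"ay":0,"az":0},{"x":0.02,"y":-0.001,"z":-0.034,"ax":0,"ay":0,"az":0},{"x":0,"y":0,"z":0,"ax":0,"ay":0,"az":0},{"x":0,"y":0,"z":0,"ax":0,"ay":0,"az":0}]' -
python3 plug.py 8
python3 -m handwheel '[{"x":0,"y":0,"z":0,"ax":0,"ay":0,"az":0},{"x":0,"y":0,"z":0,"ax":0,"ay":0,"az":0},{"x":0,"y":0,"z":0,"ax":0,"ay":0,"az":0},{"x":0,"y":0,"z":0,"ax":0,"ay":0,"az":0},{"x":0,"y":0,"z":0,"ax":0,"ay":0,"az":0},{"x":0,"y":0,"z":0,"ax":0,"ay":0,"az":0},{"x":0,"y":0,"z":0,"ax":0,"ay":0,"az":0},{"x":0,"y":0,"z":0,"ax":0,"ay":0,"az":0}]' -1
python3 - <<'E'
from h import *
a=arm.get_image("scene");b=arm.get_image("top")
c=lambda im,x,y,w,h:cv2.resize(im[y:y+h,x:x+w],None,fx=3,fy=3,interpolation=cv2.INTER_CUBIC)
cv2.imwrite("pics/p6.png",np.hstack([c(a,270,110,130,130),c(b,230,170,130,130)])[:,:,::-1])
E
```

```text
clock: 3.7
position: [604.9, 56.8, 176.4]
ee_rot: [0.956, -0.136, 0.257, -0.023]
contact_force: [-0.5, -0.5, 0.5]
gripper_width: 85.3
grasp_force: 0.0
tot [0.006 0.004 0.003] [ 0.    -0.001  0.001] rows 1 per row [0.0057 0.0044 0.0026] [ 0.0003 -0.0008  0.001 ] clk 3.7 [ 0.39  0.13 -0.77  0.86 -0.28  0.12]
clock: 4.5
position: [605.0, 57.3, 177.1]
ee_rot: [0.956, -0.136, 0.258, -0.023]
contact_force: [0.1, 0.3, -0.0]
gripper_width: -0.1
grasp_force: 0.0
```

View pics/p6.png

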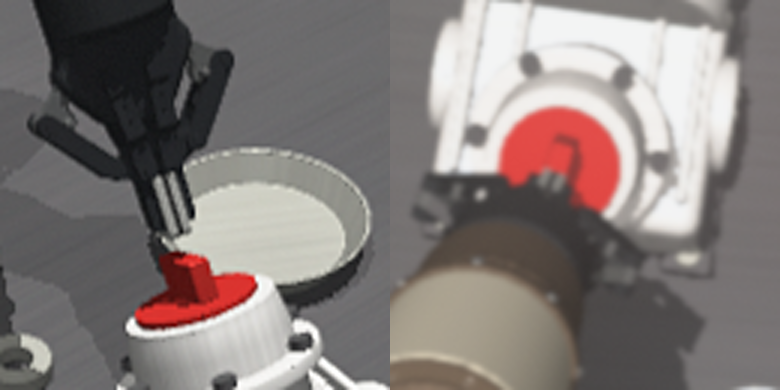

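Shut in air: the fingertips are at scene (327,192) and top (283,229), just above the bar, so the reported pose is biased. I'll triangulate the offset.

Run:
```python
from h import *
s=arm.read_state();p=s["position"];M=R.from_quat(s["ee_rot"]).as_matrix()
t,e=tri((283.3,229.3),(327.3,191.7));print(p,t,e,t-p,M.T@(t-p)); print(proj("scene",p),proj("top",p))
```

```text
[604.98093205  57.32308822 177.09316774] [591.43930963  58.18321274 199.99590532] 6.159473642381479 [-13.54162242   0.86012451  22.90273758] [ -0.32662372  -0.07714673 -26.61837911]
[[333.35882581 205.19406838]] [[286.60347068 226.04516884]]
```

```bash
python3 -m handwheel '[{"x":0,"y":0,"z":0,"ax":0,"ay":0,"az":0},{"x":0,"y":0,"z":0,"ax":0,"ay":0,"az":0},{"x":0,"y":0,"z":0,"ax":0,"ay":0,"az":0},{"x":0,"y":0,"z":0,"ax":0,"ay":0,"az":0},{"x":0.016,"y":-0.001,"z":-0.027,"ax":0,"ay":0,"az":0},{"x":0.016,"y":-0.001,"z":-0.027,"ax":0,"ay":0,"az":0},{"x":0.016,"y":-0.001,"z":-0.027,"ax":0,"ay":0,"az":0},{"x":0.016,"y":0,"z":-0.027,"ax":0,"ay":0,"az":0}]' 0.2
python3 -m handwheel '[{"x":0,"y":0,"z":0,"ax":0,"ay":0,"az":0},{"x":0,"y":0,"z":0,"ax":0,"ay":0,"az":0},{"x":0,"y":0,"z":0,"ax":0,"ay":0,"az":0},{"x":0,"y":0,"z":0,"ax":0,"ay":0,"az":0},{"x":0,"y":0,"z":0,"ax":0,"ay":0,"az":0},{"x":0,"y":0,"z":0,"ax":0,"ay":0,"az":0},{"x":0,"y":0,"z":0,"ax":0,"ay":0,"az":0},{"x":0,"y":0,"z":0,"ax":0,"ay":0,"az":0}]' -1
python3 plug.py 8
```

```text
clock: 5.4
position: [617.9, 57.0, 155.3]
ee_rot: [0.956, -0.136, 0.258, -0.023]
contact_force: [0.8, -0.3, -0.5]
gripper_width: 51.2
grasp_force: 0.0
clock: 6.2
position: [617.9, 56.8, 156.0]
ee_rot: [0.956, -0.136, 0.258, -0.023]
contact_force: [-3.6, -0.2, 4.9]
gripper_width: 12.1
grasp_force: 60.3
tot [-0.059  0.004  0.104] [-0.     0.001  0.   ] rows 1 per row [-0.0593  0.0045  0.1045] [-0.0001  0.0005  0.0004] clk 6.2 [ 0.3   0.18 -0.81  1.11 -0.19 -0.07]
```

```bash
python3 -m handwheel '[{"x":-0.015,"y":0.001,"z":0.026,"ax":0,"ay":0,"az":0},{"x":-0.025,"y":0.001,"z":0.043,"ax":0,"ay":0,"az":0},{"x":-0.025,"y":0.001,"z":0.043,"ax":0,"ay":0,"az":0},{"x":-0.035,"y":0.001,"z":0.06,"ax":0,"ay":0,"az":0},{"x":-0.035,"y":0.001,"z":0.06,"ax":0,"ay":0,"az":0},{"x":-0.035,"y":0.001,"z":0.06,"ax":0,"ay":0,"az":0},{"x":-0.03,"y":0.02,"z":0.05,"ax":0,"ay":0,"az":0},{"x":-0.03,"y":0.05,"z":0.03,"ax":0,"ay":0.01,"az":0}]' -
cat > dn.py <<'E'
from go import *
import sys
a=list(map(float,sys.argv[1:]))
s=arm.read_state();y=R.from_quat(s["ee_rot"]).as_matrix()[:,1] if len(a)<4 else [np.cos(a[3]),np.sin(a[3]),0]
go(a[:3],tool([0,0,-1],[y[0],y[1],0]))
E
python3 dn.py 445 280 100
```

```text
clock: 7.0
position: [570.8, 71.6, 229.7]
ee_rot: [0.958, -0.136, 0.25, -0.022]
contact_force: [0.3, -0.4, -0.9]
gripper_width: 12.0
grasp_force: 59.5
tot [-0.629  1.042 -0.649] [0.013 0.322 0.017] rows 6 per row [-0.1049  0.1737 -0.1081] [0.0022 0.0537 0.0029] clk 7.0 [ 0.52  0.03 -0.67  0.57 -0.51  0.31]
```

```bash
python3 -m handwheel '[{"x":-0.079,"y":0.13,"z":0,"ax":0.002,"ay":0.04,"az":0.002},{"x":-0.079,"y":0.13,"z":0,"ax":0.002,"ay":0.04,"az":0.002},{"x":-0.079,"y":0.13,"z":-0.05,"ax":0.002,"ay":0.04,"az":0.002},{"x":-0.079,"y":0.13,"z":-0.1,"ax":0.002,"ay":0.04,"az":0.002},{"x":-0.079,"y":0.13,"z":-0.12,"ax":0.002,"ay":0.04,"az":0.002},{"x":-0.079,"y":0.13,"z":-0.12,"ax":0.002,"ay":0.04,"az":0.002},{"x":-0.079,"y":0.13,"z":-0.12,"ax":0.002,"ay":0.04,"az":0.002},{"x":-0.079,"y":0.13,"z":-0.12,"ax":0.002,"ay":0.04,"az":0.002}]' -
python3 dn.py 445 280 8
```

```text
clock: 7.8
position: [444.5, 281.2, 102.6]
ee_rot: [0.992, -0.128, 0.001, -0.002]
contact_force: [0.8, -0.2, -0.4]
gripper_width: 12.2
grasp_force: 59.5
tot [ 0.002 -0.006 -0.473] [-0.003  0.001  0.   ] rows 2 per row [ 0.0012 -0.0029 -0.2365] [-0.0014  0.0006  0.    ] clk 7.8 [ 0.87  0.31 -0.37 -0.   -0.89  0.44]
```

```bash
python3 -m handwheel '[{"x":0,"y":-0.006,"z":-0.1,"ax":-0.003,"ay":0,"az":0},{"x":0,"y":0,"z":-0.1,"ax":0,"ay":0,"az":0},{"x":0,"y":0,"z":-0.1,"ax":0,"ay":0,"az":0},{"x":0,"y":0,"z":-0.06,"ax":0,"ay":0,"az":0},{"x":0,"y":0,"z":-0.06,"ax":0,"ay":0,"az":0},{"x":0,"y":0,"z":-0.06,"ax":0,"ay":0,"az":0},{"x":0,"y":0,"z":0,"ax":0,"ay":0,"az":0},{"x":0,"y":0,"z":0,"ax":0,"ay":0,"az":0}]' -
python3 -m handwheel '[{"x":0,"y":0,"z":0,"ax":0,"ay":0,"az":0},{"x":0,"y":0,"z":0,"ax":0,"ay":0,"az":0},{"x":0,"y":0,"z":0,"ax":0,"ay":0,"az":0},{"x":0,"y":0,"z":0,"ax":0,"ay":0,"az":0},{"x":0,"y":0,"z":0,"ax":0,"ay":0,"az":0},{"x":0,"y":0,"z":0.05,"ax":0,"ay":0,"az":0},{"x":0,"y":0,"z":0.15,"ax":0,"ay":0,"az":0},{"x":0,"y":0,"z":0.24,"ax":0,"ay":0,"az":0}]' 0.3
python3 dn.py 458.6 -291.6 90 -0.727;python3 dn.py 458.6 -291.6 90 2.415
```

```text
clock: 8.6
position: [445.6, 278.9, 8.1]
ee_rot: [0.992, -0.128, 0.003, -0.0]
contact_force: [0.1, 0.3, -0.5]
gripper_width: 12.3
grasp_force: 59.4
clock: 9.4
position: [443.8, 277.1, 95.0]
ee_rot: [0.992, -0.129, 0.0, 0.003]
contact_force: [1.7, 0.5, 0.1]
gripper_width: 55.6
grasp_force: 0.0
tot [ 0.074 -2.843 -0.025] [0.003 0.002 0.701] rows 12 per row [ 0.0062 -0.2369 -0.0021] [0.0003 0.0002 0.0585] clk 9.4 [ 0.87  0.32 -0.38  0.   -0.88  0.44]
tot [ 0.074 -2.843 -0.025] [ 0.002 -0.004 -1.298] rows 14 per row [ 0.0053 -0.2031 -0.0018] [ 0.0002 -0.0003 -0.0927] clk 9.4 [ 0.87  0.32 -0.38  0.   -0.88  0.44]
```

```bash
python3 -m handwheel '[{"x":0.005,"y":-0.178,"z":0.02,"ax":0,"ay":0,"az":0.044},{"x":0.005,"y":-0.178,"z":0.02,"ax":0,"ay":0,"az":0.044},{"x":0.005,"y":-0.178,"z":0.02,"ax":0,"ay":0,"az":0.044},{"x":0.005,"y":-0.178,"z":0.02,"ax":0,"ay":0,"az":0.044},{"x":0.005,"y":-0.178,"z":0.0,"ax":0,"ay":0,"az":0.044},{"x":0.005,"y":-0.178,"z":0.0,"ax":0,"ay":0,"az":0.044},{"x":0.005,"y":-0.178,"z":0,"ax":0,"ay":0,"az":0.044},{"x":0.005,"y":-0.178,"z":0,"ax":0,"ay":0,"az":0.044}]' 1
python3 -m handwheel '[{"x":0.005,"y":-0.178,"z":0,"ax":0,"ay":0,"az":0.044},{"x":0.005,"y":-0.178,"z":0,"ax":0,"ay":0,"az":0.044},{"x":0.005,"y":-0.178,"z":0,"ax":0,"ay":0,"az":0.044},{"x":0.005,"y":-0.178,"z":0,"ax":0,"ay":0,"az":0.044},{"x":0.005,"y":-0.178,"z":0,"ax":0,"ay":0,"az":0.044},{"x":0.005,"y":-0.178,"z":0,"ax":0,"ay":0,"az":0.044},{"x":0.005,"y":-0.178,"z":0,"ax":0,"ay":0,"az":0.044},{"x":0,"y":0,"z":0,"ax":0,"ay":0,"az":0}]' -
python3 dn.py 458.6 -291.6 70 -0.727
python3 - <<'E'
from h import *
ims=[]
s=arm.read_state();p=s["position"];M=R.from_quat(s["ee_rot"]).as_matrix()
for n,(x,y,w,h) in(("scene",(80,210,130,130)),("top",(385,260,130,130))):
  im=arm.get_image(n)[:,:,::-1];c=np.ascontiguousarray(cv2.resize(im[y:y+h,x:x+w],None,fx=3,fy=3,interpolation=cv2.INTER_CUBIC))
  u=(proj(n,p+M@[0,0,-24])[0]-[x,y]+.5)*3;cv2.circle(c,tuple(u.astype(int)),4,(255,0,255),1)
  ims.append(c)
i=arm.get_image("top")[265:365,120:230,::-1];cv2.imwrite("pics/p8.png",np.hstack([*ims]));cv2.imwrite("pics/dish.png",i)
E
```

```text
clock: 10.2
position: [453.4, -7.5, 112.9]
ee_rot: [0.989, 0.149, 0.003, -0.001]
contact_force: [0.5, 0.1, -0.3]
gripper_width: 85.1
grasp_force: 0.0
clock: 11.0
position: [460.5, -258.6, 112.5]
ee_rot: [0.926, 0.378, 0.002, -0.001]
contact_force: [-0.0, -0.2, -1.0]
gripper_width: 85.6
grasp_force: 0.0
tot [-0.01  -0.165 -0.212] [-0.002  0.002  0.043] rows 2 per row [-0.0048 -0.0825 -0.1061] [-0.001   0.0012  0.0217] clk 11.0 [-0.21  0.3  -0.35 -0.   -0.92  2.56]
```

View pics/p8.png

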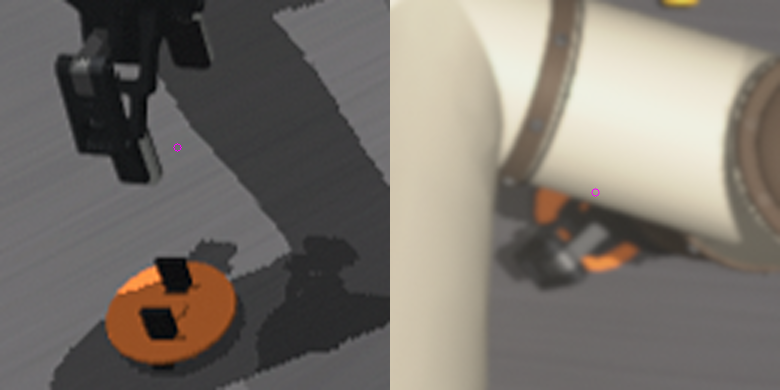

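```bash
python3 -m handwheel '[{"x":-0.002,"y":-0.04,"z":0,"ax":0,"ay":0,"az":0.01},{"x":-0.002,"y":-0.04,"z":-0.05,"ax":0,"ay":0,"az":0.01},{"x":-0.003,"y":-0.04,"z":-0.07,"ax":-0.001,"ay":0.001,"az":0.01},{"x":-0.003,"y":-0.04,"z":-0.07,"ax":-0.001,"ay":0.001,"az":0.013},{"x":0,"y":-0.004,"z":-0.07,"ax":0,"ay":0,"az":0},{"x":0,"y":0,"z":-0.04,"ax":0,"ay":0,"az":0},{"x":0,"y":0,"z":0,"ax":0,"ay":0,"az":0},{"x":0,"y":0,"z":0,"ax":0,"ay":0,"az":0}]' -
python3 dn.py 458.6 -291.6 -3 -0.727
python3 - <<'E'
from h import *
im=cv2.imread("pics/dish.png");h=cv2.cvtColor(im,cv2.COLOR_BGR2HSV).astype(int)
m=((h[...,0]<6)|(h[...,0]>174))&(h[...,1]>130);v,u=np.nonzero(m);print(m.sum(),at("top",(u.mean()+120,v.mean()+265),22))
E
```

```text
clock: 11.95
position: [458.6, -287.8, 52.1]
ee_rot: [0.912, 0.411, -0.0, -0.0]
contact_force: [-0.2, 0.9, 1.0]
gripper_width: 85.3
grasp_force: 0.0
tot [-0.    -0.019 -0.275] [-0.    -0.    -0.002] rows 2 per row [-0.     -0.0095 -0.1376] [-0.0002 -0.0001 -0.0012] clk 11.95 [-0.26  0.4  -0.38 -0.   -0.79  2.68]
1022 [444.19286623 279.31139608  22.        ]
```

Plug is in the dish centre. Descend to the cap, watching force.

```bash
python3 -m handwheel '[{"x":0,"y":-0.019,"z":0,"ax":0,"ay":0,"az":-0.002},{"x":0,"y":0,"z":-0.06,"ax":0,"ay":0,"az":0},{"x":0,"y":0,"z":-0.06,"ax":0,"ay":0,"az":0},{"x":0,"y":0,"z":-0.06,"ax":0,"ay":0,"az":0},{"x":0,"y":0,"z":-0.05,"ax":0,"ay":0,"az":0},{"x":0,"y":0,"z":-0.045,"ax":0,"ay":0,"az":0},{"x":0,"y":0,"z":0,"ax":0,"ay":0,"az":0},{"x":0,"y":0,"z":0,"ax":0,"ay":0,"az":0}]' -
python3 -m handwheel '[{"x":0,"y":0,"z":0,"ax":0,"ay":0,"az":0},{"x":0,"y":0,"z":0,"ax":0,"ay":0,"az":0},{"x":0,"y":0,"z":0,"ax":0,"ay":0,"az":0},{"x":0,"y":0,"z":0,"ax":0,"ay":0,"az":0},{"x":0,"y":0,"z":0,"ax":0,"ay":0,"az":0},{"x":0,"y":0,"z":0,"ax":0,"ay":0,"az":0},{"x":0,"y":0,"z":0,"ax":0,"ay":0,"az":0},{"x":0,"y":0,"z":0,"ax":0,"ay":0,"az":0}]' -1
python3 dn.py 458.6 -291.6 -3 -0.727
```

```text
clock: 12.75
position: [458.4, -291.9, -3.3]
ee_rot: [0.912, 0.409, -0.0, -0.001]
contact_force: [0.4, 0.4, -0.2]
gripper_width: 85.5
grasp_force: 0.0
clock: 13.55
position: [458.9, -292.2, -1.3]
ee_rot: [0.912, 0.41, 0.0, 0.0]
contact_force: [-2.0, 1.4, 10.1]
gripper_width: 26.2
grasp_force: 59.8
tot [-0.002  0.003 -0.009] [ 0.     0.001 -0.   ] rows 1 per row [-0.0016  0.0028 -0.0085] [ 0.0001  0.0006 -0.0004] clk 13.55 [-0.27  0.48 -0.43 -0.   -0.67  2.68]
```

```bash
python3 -m handwheel '[{"x":0,"y":0,"z":0.02,"ax":0,"ay":0,"az":0},{"x":0,"y":0,"z":0.04,"ax":0,"ay":0,"az":0},{"x":0,"y":0,"z":0.08,"ax":0,"ay":0,"az":0},{"x":0,"y":0,"z":0.12,"ax":0,"ay":0,"az":0},{"x":0,"y":0,"z":0.14,"ax":0,"ay":0,"az":0},{"x":0,"y":0,"z":0.16,"ax":0,"ay":0,"az":0},{"x":0,"y":0,"z":0.18,"ax":0,"ay":0,"az":0},{"x":0,"y":0,"z":0.16,"ax":0,"ay":0,"az":0}]' -
python3 -m handwheel '[{"x":0,"y":0,"z":0.1,"ax":0,"ay":0,"az":0},{"x":0,"y":0,"z":0.1,"ax":0,"ay":0,"az":0},{"x":0,"y":0,"z":0.1,"ax":0,"ay":0,"az":0},{"x":0,"y":0,"z":0,"ax":0,"ay":0,"az":0},{"x":0,"y":0,"z":0,"ax":0,"ay":0,"az":0},{"x":0,"y":0,"z":0,"ax":0,"ay":0,"az":0},{"x":0,"y":0,"z":0,"ax":0,"ay":0,"az":0},{"x":0,"y":0,"z":0,"ax":0,"ay":0,"az":0}]' -
python3 - <<'E'
from h import *
p=arm.read_state()["position"];u=proj("scene",p+[0,0,25])[0];v=proj("top",p+[0,0,25])[0];print(u,v)
def cr(n,u):
  x,y=int(max(0,u[0]-60)),int(max(0,u[1]-75));return cv2.resize(arm.get_image(n)[y:y+150,x:x+130,::-1],None,fx=3,fy=3,interpolation=cv2.INTER_CUBIC)
cv2.imwrite("pics/p9.png",np.hstack([cr("scene",u),cr("top",v)]))
E
```

```text
clock: 14.35
position: [458.2, -291.9, 178.9]
ee_rot: [0.912, 0.409, 0.0, -0.0]
contact_force: [1.6, 0.3, -0.5]
gripper_width: 26.4
grasp_force: 59.6
clock: 15.15
position: [458.0, -291.7, 235.9]
ee_rot: [0.912, 0.409, -0.001, -0.001]
contact_force: [0.3, -0.7, -0.7]
gripper_width: 25.9
grasp_force: 59.6
[100.47044062 211.17027503] [495.23046028 323.59090349]
```

View pics/p9.png

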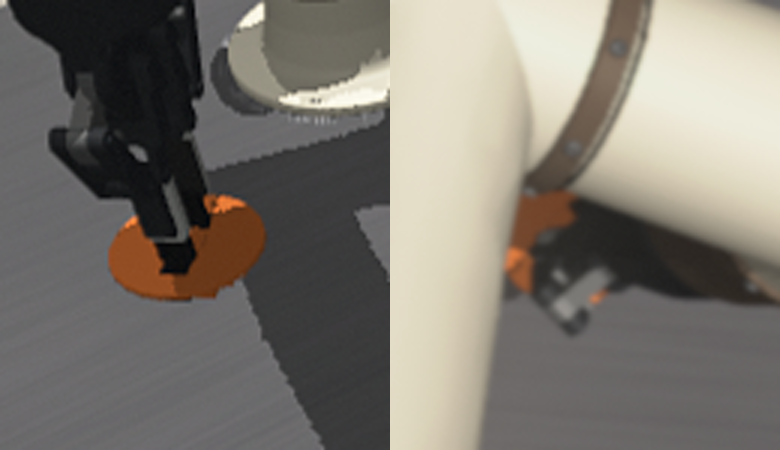

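```bash
cat > capfit.py <<'E'
from fit import *
s=arm.read_state();p=s["position"];Mt=R.from_quat(s["ee_rot"]).as_matrix()
C0=np.c_[Mt[:,0],-Mt[:,1],-Mt[:,2]] # cap axes
n="scene";im=arm.get_image(n)
u=proj(n,p-20*Mt[:,2])[0];W=(int(max(0,u[0]-55)),int(u[1]-45),110,110)
m=mask(n,im,12,W).astype(np.uint8)
k,l,st,_=cv2.connectedComponentsWithStats(m);b=st[1:,4]>60
pts=np.vstack([np.argwhere(l==i+1) for i in range(k-1) if b[i]])[:,::-1].astype(np.int32)
H=np.zeros_like(m);cv2.fillConvexPoly(H,cv2.convexHull(pts),1);H=H>0
def f(q,tilt=0):
    C=Mt@R.from_rotvec([q[3],q[4],0]).as_matrix()@Mt.T@C0
    o=p+Mt@[q[0],q[1],q[2]]
    # hidden spigot excluded: hull of flange only plus spigot
    r=rend(n,[cyl(39,0,4)],(C,o),W);return -iou(H,r)
x0=np.array([0,0,-10,0,0.])
for sc in([6,6,10,.1,.1],):
    rs=[minimize(f,x0+[a,0,c,0,0],method="Nelder-Mead",options=dict(maxiter=900,initial_simplex=x0+[a,0,c,0,0]+np.r_[np.zeros((1,5)),np.diag(sc)])) for a in(-4,4) for c in(-8,5)]
    for r in sorted(rs,key=lambda r:r.fun)[:3]:print("xyz,tilt",r.x.round(3),round(r.fun,4))
g=lambda q:f([0,0,q[0],q[1],q[2]])
r=minimize(g,[-12,0,0],method="Nelder-Mead",options=dict(initial_simplex=np.array([[-12,0,0],[-4,0,0],[-12,.1,0],[-12,0,.1]])));print("centred",r.x.round(3),r.fun)
g=lambda q:f([q[1],0,q[0],0,0])
r=minimize(g,[-12,0],method="Nelder-Mead",options=dict(initial_simplex=np.array([[-12,0],[-4,0],[-12,6]])));print("no tilt",r.x.round(3),r.fun)
E
python3 capfit.py
```

```text
xyz,tilt [-1.13  -0.67  -9.321 -0.019 -0.   ] -0.9607
xyz,tilt [-1.299 -1.322 -8.895  0.012  0.009] -0.9601
xyz,tilt [ 1.7930e+00  4.2810e+00 -1.3861e+01 -1.5000e-02  6.0000e-03] -0.9579
centred [-1.0396e+01 -1.0000e-02 -2.0000e-03] -0.958310546464179
no tilt [-9.836 -0.815] -0.9597684272349708
```

```bash
cat > bore.py <<'E'
from fit import *
from scipy.ndimage import map_coordinates
from scipy.optimize import differential_evolution as DE
I={}
for n in("scene","top"):
    im=arm.get_image(n);cv2.imwrite(f"pics/bore_{n}.png",im[:,:,::-1])
    I[n]=cv2.GaussianBlur(cv2.cvtColor(im,cv2.COLOR_RGB2GRAY).astype(float),(0,0),.7)
def prof(n,T,r,z):
    # signed outward brightness step across circle of radius r
    a=lambda d:circ(r+d,z,96)@T[0].T+T[1]
    s=lambda d:map_coordinates(I[n],proj(n,a(d))[:,::-1].T,order=1)
    return s(1.8)-s(-1.8)
def sc(q,views,parts=("h","r")):
    T=Tg(q[2],[q[0],q[1],170]);v=0
    for n in views:
        if "h" in parts: v+=np.abs(np.clip(prof(n,T,32,0),-60,60)).mean()
        if "r" in parts: v+=np.abs(np.clip(prof(n,T,46,0),-60,60)).mean()
    return -v
if __name__=="__main__":
  for views in(("scene",),("top",),("scene","top")):
   for parts in("h","r","hr"):
    r=DE(sc,[(598,622),(46,70),(2.98,3.2)],args=(views,parts),seed=1,popsize=20,maxiter=80);print(views,parts,r.x.round(2),round(r.fun,1))
E
python3 bore.py
```

```text
('scene',) h [614.5   55.69   3.07] -39.5
('scene',) r [614.3  55.8   3.1] -32.3
('scene',) hr [614.47  55.7    3.08] -71.3
('top',) h [612.26  58.82   3.16] -60.0
('top',) r [611.2   58.62   3.2 ] -40.3
('top',) hr [611.66  58.48   3.18] -99.9
('scene', 'top') h [612.04  58.3    3.2 ] -91.7
('scene', 'top') r [612.15  58.58   3.2 ] -68.7
('scene', 'top') hr [612.16  58.51   3.2 ] -160.3
```

```bash
cat > cap.py <<'E'
from fit import *
from go import *
import sys
a=list(map(float,sys.argv[1:])) # h [x y phi]
B=a[1:] or [613,57.2,3.12]
T=Tg(B[2],[B[0],B[1],170]);M=tool(-T[0][:,2],-T[0][:,1])
print(T[0].round(3).tolist());go(T[1]+T[0][:,2]*(a[0]-12),M)
E
python3 cap.py 70
```

```text
[[0.866, 0.022, -0.5], [-0.019, 1.0, 0.011], [0.5, 0.0, 0.866]]
tot [ 0.628  1.749 -0.083] [ 0.137 -0.315 -0.538] rows 8 per row [ 0.0785  0.2186 -0.0103] [ 0.0171 -0.0394 -0.0672] clk 15.4 [-0.27  0.22 -0.13 -0.   -1.23  2.68]
```

```bash
python3 -m handwheel '[{"x":0.03,"y":0.1,"z":0.04,"ax":0.009,"ay":-0.021,"az":-0.036},{"x":0.03,"y":0.13,"z":0.04,"ax":0.009,"ay":-0.021,"az":-0.036},{"x":0.04,"y":0.13,"z":0.02,"ax":0.009,"ay":-0.021,"az":-0.036},{"x":0.04,"y":0.13,"z":0,"ax":0.009,"ay":-0.021,"az":-0.036},{"x":0.04,"y":0.13,"z":0,"ax":0.009,"ay":-0.021,"az":-0.036},{"x":0.04,"y":0.13,"z":0,"ax":0.009,"ay":-0.021,"az":-0.036},{"x":0.04,"y":0.13,"z":0,"ax":0.009,"ay":-0.021,"az":-0.036},{"x":0.04,"y":0.13,"z":0,"ax":0.009,"ay":-0.021,"az":-0.036}]' - >/dev/null
python3 -m handwheel '[{"x":0.04,"y":0.12,"z":0,"ax":0.009,"ay":-0.021,"az":-0.036},{"x":0.04,"y":0.12,"z":0,"ax":0.009,"ay":-0.021,"az":-0.036},{"x":0.04,"y":0.12,"z":0,"ax":0.009,"ay":-0.021,"az":-0.036},{"x":0.04,"y":0.12,"z":0,"ax":0.009,"ay":-0.021,"az":-0.036},{"x":0.04,"y":0.12,"z":0,"ax":0.009,"ay":-0.021,"az":-0.036},{"x":0.04,"y":0.12,"z":-0.02,"ax":0.009,"ay":-0.021,"az":-0.036},{"x":0.04,"y":0.08,"z":-0.02,"ax":0.009,"ay":-0.021,"az":-0.036},{"x":0,"y":0,"z":0,"ax":0,"ay":0,"az":0}]' -
python3 cap.py 70
```

```text
clock: 17.0
position: [573.3, 71.1, 247.0]
ee_rot: [0.966, -0.01, 0.257, 0.005]
contact_force: [-1.4, -0.1, -1.0]
gripper_width: 26.0
grasp_force: 59.6
[[0.866, 0.022, -0.5], [-0.019, 1.0, 0.011], [0.5, 0.0, 0.866]]
tot [ 0.054 -0.066 -0.134] [ 0.003 -0.003  0.001] rows 1 per row [ 0.0535 -0.0663 -0.1339] [ 0.0025 -0.0026  0.0005] clk 17.0 [ 0.52  0.01 -0.64  0.54 -0.53  0.61]
```

```bash
python3 -m handwheel '[{"x":0.02,"y":-0.02,"z":-0.04,"ax":0.003,"ay":-0.003,"az":0},{"x":0.02,"y":-0.02,"z":-0.04,"ax":0,"ay":0,"az":0},{"x":0.02,"y":-0.02,"z":-0.04,"ax":0,"ay":0,"az":0},{"x":0.02,"y":-0.007,"z":-0.04,"ax":0,"ay":0,"az":0},{"x":0.02,"y":0,"z":-0.04,"ax":0,"ay":0,"az":0},{"x":0.016,"y":0,"z":-0.042,"ax":0,"ay":0,"az":0},{"x":0,"y":0,"z":0,"ax":0,"ay":0,"az":0},{"x":0,"y":0,"z":0,"ax":0,"ay":0,"az":0}]' -
python3 cap.py 45
cat > rel.py <<'E'
from fit import *
from scipy.ndimage import map_coordinates
from scipy.optimize import differential_evolution as DE
s=arm.read_state();p=s["position"];Mt=R.from_quat(s["ee_rot"]).as_matrix()
Cc=np.c_[Mt[:,0],-Mt[:,1],-Mt[:,2]];co=p-12*Mt[:,2]
B=Tg(3.12,[613,57.2,170])
def edge(img,q,k=1.2):
    t=np.roll(q,-1,0)-np.roll(q,1,0);nrm=np.c_[t[:,1],-t[:,0]]/np.linalg.norm(t,axis=1)[:,None]
    f=lambda x:map_coordinates(img,x[:,::-1].T,order=1)
    return f(q+k*nrm)-f(q-k*nrm)
def dense(h,n=160):
    h=np.r_[h,h[:1]];L=np.r_[0,np.cumsum(np.linalg.norm(np.diff(h,axis=0),axis=1))];x=np.linspace(0,L[-1],n,endpoint=False)
    return np.c_[np.interp(x,L,h[:,0]),np.interp(x,L,h[:,1])]
A=[];y=[]
for n in("scene","top"):
    im=arm.get_image(n);cv2.imwrite(f"pics/rel_{n}.png",im[:,:,::-1])
    h=cv2.cvtColor(im,cv2.COLOR_RGB2HSV).astype(int)
    o=cv2.GaussianBlur(((abs(h[...,0]-12)<7)&(h[...,1]>110)).astype(float),(0,0),.8)
    hull=dense(cv2.convexHull(proj(n,cyl(39,0,4)@Cc.T+co).astype(np.float32))[:,0].astype(float))
    fc=lambda d:-np.abs(edge(o,hull+d)).mean()
    c=DE(fc,[(-9,9)]*2,seed=1)
    g=cv2.GaussianBlur(cv2.cvtColor(cv2.imread(f"pics/bore_{n}.png"),cv2.COLOR_BGR2GRAY).astype(float),(0,0),.7)
    cs=[proj(n,circ(r,0,96)@B[0].T+B[1]) for r in(32,46)]
    fb=lambda d:-sum(np.abs(np.clip(edge(g,q+d),-60,60)).mean() for q in cs)
    b=DE(fb,[(-9,9)]*2,seed=1)
    print(n,"cap",c.x.round(2),round(c.fun,2),"bore",b.x.round(2),round(b.fun,1))
    J=np.array([(proj(n,B[1]+e)-proj(n,B[1]))[0] for e in np.eye(3)]).T
    A.append(J);y.append(b.x-c.x)
A=np.vstack(A);y=np.hstack(y);d=np.linalg.lstsq(A,y,rcond=None)[0]
true=B[1]+d;print("relative bore shift in robot frame (world)",d.round(2),"gearbox frame",(B[0].T@d).round(2),"res px",(A@d-y).round(2))
# in-plane only
Q=A@B[0][:,:2];e=np.linalg.lstsq(Q,y,rcond=None)[0];print("in-plane only",e.round(2),(Q@e-y).round(2))
E
python3 rel.py
```

```text
clock: 17.8
position: [597.7, 56.2, 200.2]
ee_rot: [0.966, -0.013, 0.26, 0.002]
contact_force: [1.0, -0.1, -0.5]
gripper_width: 26.1
grasp_force: 59.6
[[0.866, 0.022, -0.5], [-0.019, 1.0, 0.011], [0.5, 0.0, 0.866]]
tot [-0.006  0.007 -0.008] [-0.002  0.002  0.003] rows 1 per row [-0.0059  0.0068 -0.0083] [-0.0018  0.0017  0.0027] clk 17.8 [ 0.43  0.09 -0.71  0.68 -0.36  0.53]
scene cap [0.39 1.14] -0.47 bore [0.58 0.92] -104.0
top cap [-1.19  1.31] -0.42 bore [-0.65  0.53] -104.3
relative bore shift in robot frame (world) [ 1.19 -0.86  1.76] gearbox frame [ 1.93 -0.83  0.92] res px [-0.06  0.01 -0.05 -0.04]
in-plane only [ 1.47 -0.59] [ 0.04  0.41 -0.15  0.04]
```

```bash
sed -i 's/613,57.2,3.12/614.3,56.6,3.12/; s/B\[1\],170\]/B[1],170.8]/' cap.py; python3 cap.py 30;python3 cap.py 14; python3 cap.py 0
```

```text
[[0.866, 0.022, -0.5], [-0.019, 1.0, 0.011], [0.5, 0.0, 0.866]]
tot [ 0.037  0.    -0.073] [-0.002  0.003  0.002] rows 1 per row [ 0.0371  0.0004 -0.0732] [-0.0023  0.0026  0.0023] clk 17.9 [ 0.43  0.09 -0.71  0.68 -0.36  0.53]
[[0.866, 0.022, -0.5], [-0.019, 1.0, 0.011], [0.5, 0.0, 0.866]]
tot [ 0.077 -0.    -0.142] [-0.002  0.003  0.002] rows 1 per row [ 0.0771 -0.0004 -0.1425] [-0.0023  0.0026  0.0023] clk 17.9 [ 0.43  0.09 -0.71  0.68 -0.36  0.53]
[[0.866, 0.022, -0.5], [-0.019, 1.0, 0.011], [0.5, 0.0, 0.866]]
tot [ 0.112 -0.001 -0.203] [-0.002  0.003  0.002] rows 1 per row [ 0.1121 -0.0012 -0.2031] [-0.0023  0.0026  0.0023] clk 17.9 [ 0.43  0.09 -0.71  0.68 -0.36  0.53]
```

```bash
python3 -m handwheel '[{"x":0.013,"y":0,"z":-0.024,"ax":-0.002,"ay":0.003,"az":0.002},{"x":0.013,"y":0,"z":-0.024,"ax":0,"ay":0,"az":0},{"x":0.013,"y":0,"z":-0.024,"ax":0,"ay":0,"az":0},{"x":0.013,"y":0,"z":-0.024,"ax":0,"ay":0,"az":0},{"x":0.013,"y":0,"z":-0.024,"ax":0,"ay":0,"az":0},{"x":0.012,"y":0,"z":-0.022,"ax":0,"ay":0,"az":0},{"x":0,"y":0,"z":0,"ax":0,"ay":0,"az":0},{"x":0,"y":0,"z":0,"ax":0,"ay":0,"az":0}]' -
python3 cap.py 14; python3 cap.py 8;  python3 rel.py
```

```text
clock: 18.7
position: [612.9, 56.5, 171.7]
ee_rot: [0.966, -0.011, 0.258, 0.003]
contact_force: [0.8, -0.2, -0.6]
gripper_width: 26.3
grasp_force: 59.6
[[0.866, 0.022, -0.5], [-0.019, 1.0, 0.011], [0.5, 0.0, 0.866]]
tot [0.002 0.001 0.004] [ 0.    -0.001  0.   ] rows 1 per row [0.0021 0.0008 0.0044] [ 0.     -0.0014  0.0004] clk 18.7 [ 0.37  0.15 -0.76  0.84 -0.26  0.4 ]
[[0.866, 0.022, -0.5], [-0.019, 1.0, 0.011], [0.5, 0.0, 0.866]]
tot [ 0.017  0.    -0.022] [ 0.    -0.001  0.   ] rows 1 per row [ 0.0171  0.0004 -0.0216] [ 0.     -0.0014  0.0004] clk 18.7 [ 0.37  0.15 -0.76  0.84 -0.26  0.4 ]
scene cap [0.3  0.94] -0.47 bore [0.58 0.92] -104.0
top cap [-1.46  2.09] -0.44 bore [-0.65  0.53] -104.3
relative bore shift in robot frame (world) [ 2.38 -1.45  2.46] gearbox frame [ 3.32 -1.4   0.93] res px [ 0.06 -0.01  0.05  0.04]
in-plane only [ 2.87 -1.16] [ 0.17  0.39 -0.05  0.13]
```

```bash
sed -i 's/614.3,56.6/615,56.2/; s/170.8\]/171.2]/' cap.py; python3 -m handwheel '[{"x":0.0055,"y":-0.001,"z":0.004,"ax":0,"ay":-0.001,"az":0},{"x":0.004,"y":0,"z":-0.006,"ax":0,"ay":0,"az":0},{"x":0.004,"y":0,"z":-0.006,"ax":0,"ay":0,"az":0},{"x":0.004,"y":0,"z":-0.006,"ax":0,"ay":0,"az":0},{"x":0.004,"y":0,"z":-0.006,"ax":0,"ay":0,"az":0},{"x":0.004,"y":0,"z":-0.006,"ax":0,"ay":0,"az":0},{"x":0,"y":0,"z":0,"ax":0,"ay":0,"az":0},{"x":0,"y":0,"z":0,"ax":0,"ay":0,"az":0}]' -
python3 cap.py 14; python3 cap.py 5
```

```text
clock: 19.6
position: [618.0, 56.4, 166.8]
ee_rot: [0.966, -0.011, 0.259, 0.003]
contact_force: [-0.2, 0.3, -1.2]
gripper_width: 25.6
grasp_force: 59.6
[[0.866, 0.022, -0.5], [-0.019, 1.0, 0.011], [0.5, 0.0, 0.866]]
tot [-0.02  -0.001  0.031] [-0. -0.  0.] rows 1 per row [-0.0202 -0.0007  0.0306] [-0.0001 -0.0001  0.0004] clk 19.6 [ 0.35  0.16 -0.77  0.9  -0.24  0.36]
[[0.866, 0.022, -0.5], [-0.019, 1.0, 0.011], [0.5, 0.0, 0.866]]
tot [ 0.002 -0.001 -0.008] [-0. -0.  0.] rows 1 per row [ 0.0023 -0.0012 -0.0083] [-0.0001 -0.0001  0.0004] clk 19.6 [ 0.35  0.16 -0.77  0.9  -0.24  0.36]
```

```bash
python3 -m handwheel '[{"x":0.002,"y":-0.001,"z":-0.005,"ax":0,"ay":0,"az":0},{"x":0.0025,"y":0,"z":-0.0045,"ax":0,"ay":0,"az":0},{"x":0.0025,"y":0,"z":-0.0045,"ax":0,"ay":0,"az":0},{"x":0.0025,"y":0,"z":-0.0045,"ax":0,"ay":0,"az":0},{"x":0,"y":0,"z":0,"ax":0,"ay":0,"az":0},{"x":0,"y":0,"z":0,"ax":0,"ay":0,"az":0},{"x":0,"y":0,"z":0,"ax":0,"ay":0,"az":0},{"x":0,"y":0,"z":0,"ax":0,"ay":0,"az":0}]' -
python3 cap.py 0
```

```text
clock: 20.4
position: [620.0, 56.3, 163.3]
ee_rot: [0.966, -0.011, 0.259, 0.003]
contact_force: [0.6, -0.9, -1.8]
gripper_width: 26.3
grasp_force: 59.6
[[0.866, 0.022, -0.5], [-0.019, 1.0, 0.011], [0.5, 0.0, 0.866]]
tot [ 0.005 -0.001 -0.012] [-0.  0.  0.] rows 1 per row [ 0.0051 -0.0013 -0.0124] [-0.0001  0.0001  0.0003] clk 20.4 [ 0.34  0.17 -0.77  0.94 -0.22  0.32]
```

Going in freely, h≈2.7. Continue until contact.

```bash
python3 -m handwheel '[{"x":0.0025,"y":0,"z":-0.0045,"ax":0,"ay":0,"az":0},{"x":0.0025,"y":0,"z":-0.0045,"ax":0,"ay":0,"az":0},{"x":0.0025,"y":0,"z":-0.0045,"ax":0,"ay":0,"az":0},{"x":0.0025,"y":0,"z":-0.0045,"ax":0,"ay":0,"az":0},{"x":0,"y":0,"z":0,"ax":0,"ay":0,"az":0},{"x":0,"y":0,"z":0,"ax":0,"ay":0,"az":0},{"x":0,"y":0,"z":0,"ax":0,"ay":0,"az":0},{"x":0,"y":0,"z":0,"ax":0,"ay":0,"az":0}]' -
python3 cap.py 0
```

```text
clock: 21.2
position: [621.5, 56.7, 161.3]
ee_rot: [0.966, -0.01, 0.26, 0.002]
contact_force: [-13.6, 2.8, 10.8]
gripper_width: 26.6
grasp_force: 62.5
[[0.866, 0.022, -0.5], [-0.019, 1.0, 0.011], [0.5, 0.0, 0.866]]
tot [-0.002 -0.003 -0.003] [-0.     0.002 -0.   ] rows 1 per row [-0.0023 -0.0031 -0.0026] [-0.0003  0.0017 -0.0004] clk 21.2 [ 0.32  0.17 -0.78  0.99 -0.2   0.29]
```

```bash
python3 -m handwheel '[{"x":-0.002,"y":0.001,"z":-0.001,"ax":0,"ay":0,"az":0},{"x":-0.002,"y":0.001,"z":-0.001,"ax":0,"ay":0,"az":0},{"x":0.001,"y":0,"z":-0.002,"ax":0,"ay":0,"az":0},{"x":0,"y":0,"z":0,"ax":0,"ay":0,"az":0},{"x":0,"y":0,"z":0,"ax":0,"ay":0,"az":0},{"x":0,"y":0,"z":0,"ax":0,"ay":0,"az":0},{"x":0,"y":0,"z":0,"ax":0,"ay":0,"az":0},{"x":0,"y":0,"z":0,"ax":0,"ay":0,"az":0}]' -
python3 cap.py 0; python3 rel.py
python3 - <<'E'
import cv2,numpy as np
a=cv2.imread("pics/rel_scene.png")[140:270,270:400];b=cv2.imread("pics/rel_top.png")[160:290,230:360]
cv2.imwrite("pics/p10.png",np.hstack([cv2.resize(i,None,fx=3,fy=3,interpolation=cv2.INTER_CUBIC) for i in(a,b)]))
E
```

```text
clock: 22.0
position: [621.5, 56.7, 161.4]
ee_rot: [0.965, -0.011, 0.261, 0.003]
contact_force: [-12.2, 1.5, 12.5]
gripper_width: 25.9
grasp_force: 62.5
[[0.866, 0.022, -0.5], [-0.019, 1.0, 0.011], [0.5, 0.0, 0.866]]
tot [-0.002 -0.003 -0.003] [-0.     0.003  0.   ] rows 1 per row [-0.0024 -0.0032 -0.0028] [-0.0001  0.0025  0.0001] clk 22.0 [ 0.32  0.17 -0.79  1.01 -0.2   0.27]
scene cap [-0.24  0.51] -0.62 bore [0.58 0.92] -104.0
top cap [-1.51  2.23] -0.41 bore [-0.65  0.53] -104.3
relative bore shift in robot frame (world) [ 3.07 -1.16  1.65] gearbox frame [ 3.5  -1.09 -0.12] res px [-0.12  0.03 -0.1  -0.08]
in-plane only [ 3.56 -1.12] [-0.14 -0.02 -0.09 -0.09]
```

```bash
python3 -m handwheel '[{"x":0,"y":0,"z":0,"ax":0,"ay":0,"az":0},{"x":0,"y":0,"z":0,"ax":0,"ay":0,"az":0},{"x":0,"y":0,"z":0,"ax":0,"ay":0,"az":0},{"x":0,"y":0,"z":0,"ax":0,"ay":0,"az":0},{"x":0,"y":0,"z":0,"ax":0,"ay":0,"az":0},{"x":0,"y":0,"z":0,"ax":0,"ay":0,"az":0},{"x":0,"y":0,"z":0,"ax":0,"ay":0,"az":0},{"x":0,"y":0,"z":0,"ax":0,"ay":0,"az":0}]' 0.6
python3 -m handwheel '[{"x":-0.01,"y":0,"z":0.017,"ax":0,"ay":0,"az":0},{"x":-0.025,"y":0.001,"z":0.043,"ax":0,"ay":0,"az":0},{"x":-0.05,"y":0.001,"z":0.087,"ax":0,"ay":0,"az":0},{"x":-0.06,"y":0.001,"z":0.104,"ax":0,"ay":0,"az":0},{"x":-0.1,"y":0.001,"z":0.15,"ax":0,"ay":0,"az":0},{"x":-0.15,"y":0.1,"z":0.1,"ax":0,"ay":0,"az":0},{"x":-0.15,"y":0.15,"z":0.05,"ax":0,"ay":0,"az":0},{"x":-0.15,"y":0.15,"z":0,"ax":0,"ay":0,"az":0}]' -
python3 - <<'E'
from fit import *
from scipy.optimize import differential_evolution as DE
ims={n:arm.get_image(n) for n in("scene","top")}
cv2.imwrite("pics/p10.png",np.hstack([cv2.resize(i,None,fx=3,fy=3,interpolation=cv2.INTER_CUBIC) for i in(ims["scene"][140:270,270:400],ims["top"][160:290,230:360])])[:,:,::-1])
E
```

```text
clock: 22.9
position: [621.4, 56.7, 158.7]
ee_rot: [0.966, -0.011, 0.259, 0.003]
contact_force: [0.3, -0.8, -0.0]
gripper_width: 68.6
grasp_force: 0.0
clock: 23.7
position: [482.0, 138.6, 271.6]
ee_rot: [0.965, -0.012, 0.261, 0.001]
contact_force: [0.3, 1.0, -0.1]
gripper_width: 68.0
grasp_force: 0.0
```

View pics/p10.png

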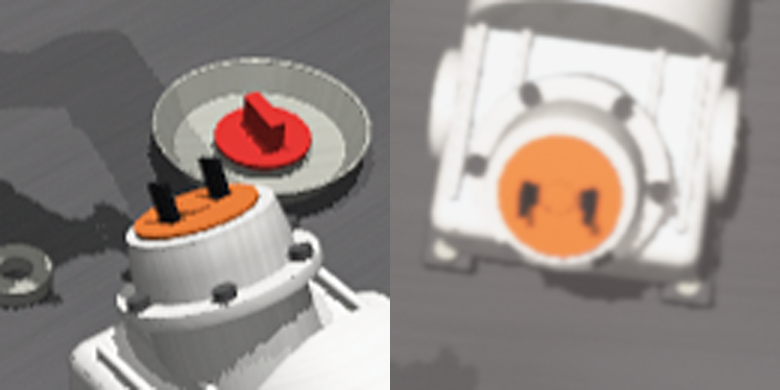

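The cap sits flush on the boss at scene (335,209), with both ears up, and the plug lies in the dish at (357,183). I'll do a quick numeric check of axial seat and ear spread.

```bash
cat > chk.py <<'E'
from fit import *
ims={n:arm.get_image(n) for n in("scene","top")}
off={"scene":np.array([.58,.92]),"top":np.array([-.65,.53])}
W={"top":(237,180,100,75),"scene":(285,180,100,75)}
P0=proj
import fit
cur={}
fit.proj=lambda n,P:P0(n,P)+off[n]
mo={n:mask(n,ims[n],12,W[n]) for n in W};mb={n:mask(n,ims[n],"black",W[n]) for n in W}
def g(q):
    T=Tg(3.12,[613,57.2,170]);Mx=T[0]@R.from_euler("zxy",[q[3],q[5],q[6]]).as_matrix();o=T[1]+T[0]@q[:3];c=0
    ears=[box(-9,9,*sorted((s*q[4],s*(q[4]-4))),4.5,28.5) for s in(1,-1)]
    for n in W:
        e=rend(n,ears,(Mx,o),W[n]);a=rend(n,[cyl(39,0,4)],(Mx,o),W[n])
        c-=iou(mo[n],a&~e)+.5*iou(mb[n]&(cv2.dilate((e|a).astype(np.uint8),np.ones((5,5)))>0),e)
    return c
rs=[]
for z in(0,3):
  for e in(17,22):
    x0=np.array([0,0,z,0,e,0,0.]);rs.append(minimize(g,x0,method="Nelder-Mead",options=dict(maxiter=700,initial_simplex=x0+np.r_[np.zeros((1,7)),np.diag([2,2,-2,.1,2,.05,.05])])))
for r in sorted(rs,key=lambda r:r.fun):print("x y z yaw ear_y tilt",r.x.round(2),round(r.fun,3))
E
python3 chk.py
```

```text
x y z yaw ear_y tilt [-4.840e+00  3.100e-01  4.500e-01 -1.300e-01  2.027e+01 -3.000e-02
 -2.000e-02] -2.176
x y z yaw ear_y tilt [-4.650e+00  3.300e-01  5.700e-01 -1.200e-01  2.033e+01 -3.000e-02
 -2.000e-02] -2.174
x y z yaw ear_y tilt [-4.780e+00  4.000e-01  3.900e-01 -1.200e-01  2.015e+01 -3.000e-02
 -2.000e-02] -2.174
x y z yaw ear_y tilt [-1.920e+00 -1.270e+00  1.380e+00 -1.300e-01  2.012e+01 -3.000e-02
 -2.000e-02] -2.17
```

```bash
cat > chk2.py <<'E'
from fit import *
from scipy.optimize import differential_evolution as DE
exec(open("rel.py").read().split("A=[];")[0].split("B=Tg")[0].split("s=arm")[0])
src=open("rel.py").read();exec(src[src.index("def edge"):src.index("A=[];")])
B=Tg(3.12,[613,57.2,170]);A=[];y=[]
for n,bo in(("scene",[.58,.92]),("top",[-.65,.53])):
    h=cv2.cvtColor(arm.get_image(n),cv2.COLOR_RGB2HSV).astype(int)
    o=cv2.GaussianBlur(((abs(h[...,0]-12)<7)&(h[...,1]>110)).astype(float),(0,0),.8)
    hull=dense(cv2.convexHull(proj(n,cyl(39,0,4)@B[0].T+B[1]).astype(np.float32))[:,0].astype(float))
    c=DE(lambda d:-np.abs(edge(o,hull+d)).mean(),[(-9,9)]*2,seed=1);print(n,c.x.round(2),round(c.fun,2))
    A.append(np.array([(proj(n,B[1]+e)-proj(n,B[1]))[0] for e in np.eye(3)]).T);y.append(c.x-bo)
A=np.vstack(A);y=np.hstack(y);d=np.linalg.lstsq(A,y,rcond=None)[0];print("cap-bore gear frame",(B[0].T@d).round(2),"res",(A@d-y).round(2))
# ear calibration on first picture
ims={n:cv2.imread(f"pics/{n}0.png")[:,:,::-1].copy() for n in("scene","top")}
W2={"top":(412,290,85,75),"scene":(100,280,80,65)}
mo={n:mask(n,ims[n],13,W2[n]) for n in W2};mb={n:mask(n,ims[n],"black",W2[n]) for n in W2}
def g(p):
    T=R.from_euler("z",p[2]).as_matrix(),np.array([p[0],p[1],11.]);c=0
    ears=[box(-9,9,*sorted((s*p[3],s*(p[3]-4))),4.5,28.5) for s in(1,-1)]
    for n in W2:
        e=rend(n,ears,T,W2[n]);a=rend(n,[cyl(39,0,4)],T,W2[n])
        c-=iou(mo[n],a&~e)+.5*iou(mb[n]&(cv2.dilate((e|a).astype(np.uint8),np.ones((5,5)))>0),e)
    return c
x0=np.array([458.6,-291.6,.84,19]);r=minimize(g,x0,method="Nelder-Mead",options=dict(initial_simplex=x0+np.r_[np.zeros((1,4)),np.diag([4,4,.1,3])]));print("bench ear",r.x.round(2),r.fun)
E
python3 chk2.py
```

```text
scene [-1.01  0.17] -0.67
top [-1.01  2.22] -0.56
cap-bore gear frame [-3.14 -0.14  1.42] res [ 0.26 -0.06  0.21  0.18]
bench ear [ 458.65 -291.6     0.84   22.02] -2.0736320201678713
```

The ear spread fits as 20.2, against 22.0 on the bench, so a tab may not have sprung out fully. I'll press the flange home with both fingertips astride the ears, using a 20° tilt to keep joint 5 away from its limit.

```bash
cat > push.py <<'E'
from go import *
import sys
t=np.array([np.sin(np.radians(20)),-.008,-np.cos(np.radians(20))])
M=tool(t,[-.02,-1,0])
for k in map(float,sys.argv[1:]): go(np.array([623.1,56.7,145.4])-k*t,M)
E
python3 push.py 60 40
```

```text
tot [ 0.6   -0.4   -0.335] [0.002 0.111 0.002] rows 4 per row [ 0.15   -0.0999 -0.0838] [0.0004 0.0277 0.0004] clk 24.0 [ 0.81 -0.14 -0.74  0.61 -0.69  0.32]
tot [ 0.634 -0.4   -0.429] [0.002 0.111 0.002] rows 4 per row [ 0.1585 -0.1001 -0.1073] [0.0004 0.0277 0.0004] clk 24.0 [ 0.81 -0.14 -0.74  0.61 -0.69  0.32]
```

```bash
python3 -m handwheel '[{"x":0.1,"y":-0.08,"z":0,"ax":0,"ay":0.022,"az":0},{"x":0.12,"y":-0.08,"z":0,"ax":0,"ay":0.022,"az":0},{"x":0.14,"y":-0.08,"z":0,"ax":0,"ay":0.022,"az":0},{"x":0.14,"y":-0.08,"z":-0.05,"ax":0,"ay":0.022,"az":0},{"x":0.1,"y":-0.08,"z":-0.12,"ax":0.002,"ay":0.023,"az":0.002},{"x":0,"y":0,"z":-0.12,"ax":0,"ay":0,"az":0},{"x":0,"y":0,"z":0,"ax":0,"ay":0,"az":0},{"x":0,"y":0,"z":0,"ax":0,"ay":0,"az":0}]' 0.3
python3 push.py 40 20 10
```

```text
clock: 24.8
position: [602.6, 56.0, 210.5]
ee_rot: [0.985, -0.01, 0.173, 0.003]
contact_force: [0.2, 0.2, 0.6]
gripper_width: 55.5
grasp_force: 0.0
tot [ 0.034  0.005 -0.138] [ 0.    -0.001  0.   ] rows 1 per row [ 0.034   0.0049 -0.1377] [ 0.0004 -0.0007  0.0001] clk 24.8 [ 0.44  0.16 -0.4   0.24 -0.7   0.95]
tot [ 0.068  0.004 -0.232] [ 0.    -0.001  0.   ] rows 1 per row [ 0.0682  0.0041 -0.2317] [ 0.0004 -0.0007  0.0001] clk 24.8 [ 0.44  0.16 -0.4   0.24 -0.7   0.95]
tot [ 0.085  0.004 -0.279] [ 0.    -0.001  0.   ] rows 2 per row [ 0.0426  0.0018 -0.1393] [ 0.0002 -0.0004  0.    ] clk 24.8 [ 0.44  0.16 -0.4   0.24 -0.7   0.95]
```

```bash
python3 -m handwheel '[{"x":0.015,"y":0.004,"z":-0.05,"ax":0,"ay":0,"az":0},{"x":0.015,"y":0,"z":-0.05,"ax":0,"ay":0,"az":0},{"x":0.015,"y":0,"z":-0.05,"ax":0,"ay":0,"az":0},{"x":0.015,"y":0,"z":-0.05,"ax":0,"ay":0,"az":0},{"x":0.012,"y":0,"z":-0.04,"ax":0,"ay":0,"az":0},{"x":0.013,"y":0,"z":-0.04,"ax":0,"ay":0,"az":0},{"x":0,"y":0,"z":0,"ax":0,"ay":0,"az":0},{"x":0,"y":0,"z":0,"ax":0,"ay":0,"az":0}]' -
python3 push.py 0
```

```text
clock: 25.6
position: [619.5, 58.3, 154.9]
ee_rot: [0.985, -0.009, 0.174, 0.002]
contact_force: [0.4, -0.2, -0.0]
gripper_width: 55.5
grasp_force: 0.0
tot [ 0.018 -0.008 -0.047] [-0.    -0.    -0.001] rows 1 per row [ 0.0181 -0.008  -0.0473] [-0.0002 -0.     -0.0012] clk 25.6 [ 0.43  0.24 -0.47  0.28 -0.56  0.91]
```

```bash
python3 -m handwheel '[{"x":0.0026,"y":-0.007,"z":-0.007,"ax":0,"ay":0,"az":0},{"x":0.0026,"y":0,"z":-0.007,"ax":0,"ay":0,"az":0},{"x":0.0026,"y":0,"z":-0.007,"ax":0,"ay":0,"az":0},{"x":0.0026,"y":0,"z":-0.007,"ax":0,"ay":0,"az":0},{"x":0.0026,"y":0,"z":-0.007,"ax":0,"ay":0,"az":0},{"x":0,"y":0,"z":0,"ax":0,"ay":0,"az":0},{"x":0,"y":0,"z":0,"ax":0,"ay":0,"az":0},{"x":0,"y":0,"z":0,"ax":0,"ay":0,"az":0}]' -
python3 push.py 0
```

```text
clock: 26.4
position: [622.0, 56.9, 148.1]
ee_rot: [0.985, -0.009, 0.174, 0.002]
contact_force: [-0.3, -0.0, 0.4]
gripper_width: 55.4
grasp_force: 0.0
tot [ 0.005 -0.001 -0.013] [-0.     0.    -0.001] rows 1 per row [ 0.0055 -0.0012 -0.0134] [-0.0004  0.0002 -0.0012] clk 26.4 [ 0.42  0.26 -0.47  0.29 -0.54  0.91]
```

```bash
python3 -m handwheel '[{"x":0.0026,"y":0,"z":-0.007,"ax":0,"ay":0,"az":0},{"x":0.0026,"y":0,"z":-0.007,"ax":0,"ay":0,"az":0},{"x":0.0026,"y":0,"z":-0.007,"ax":0,"ay":0,"az":0},{"x":0,"y":0,"z":0,"ax":0,"ay":0,"az":0},{"x":0,"y":0,"z":0,"ax":0,"ay":0,"az":0},{"x":0,"y":0,"z":0,"ax":0,"ay":0,"az":0},{"x":0,"y":0,"z":0,"ax":0,"ay":0,"az":0},{"x":0,"y":0,"z":0,"ax":0,"ay":0,"az":0}]' -
python3 push.py 0
```

```text
clock: 27.2
position: [623.5, 56.9, 143.9]
ee_rot: [0.985, -0.009, 0.174, 0.002]
contact_force: [0.1, -0.1, 0.1]
gripper_width: 55.6
grasp_force: 0.0
tot [-0.002 -0.001  0.008] [-0.     0.    -0.001] rows 1 per row [-0.0021 -0.0012  0.0077] [-0.0004  0.0001 -0.0011] clk 27.2 [ 0.42  0.26 -0.47  0.29 -0.53  0.91]
```

```bash
python3 -m handwheel '[{"x":0.0017,"y":0,"z":-0.0047,"ax":0,"ay":0,"az":0},{"x":0.0017,"y":0,"z":-0.0047,"ax":0,"ay":0,"az":0},{"x":0.0017,"y":0,"z":-0.0047,"ax":0,"ay":0,"az":0},{"x":0,"y":0,"z":0,"ax":0,"ay":0,"az":0},{"x":0,"y":0,"z":0,"ax":0,"ay":0,"az":0},{"x":0,"y":0,"z":0,"ax":0,"ay":0,"az":0},{"x":0,"y":0,"z":0,"ax":0,"ay":0,"az":0},{"x":0,"y":0,"z":0,"ax":0,"ay":0,"az":0}]' -
python3 push.py 0
python3 -m handwheel '[{"x":0.0017,"y":0,"z":-0.0047,"ax":0,"ay":0,"az":0},{"x":0.0017,"y":0,"z":-0.0047,"ax":0,"ay":0,"az":0},{"x":0,"y":0,"z":0,"ax":0,"ay":0,"az":0},{"x":0,"y":0,"z":0,"ax":0,"ay":0,"az":0},{"x":0,"y":0,"z":0,"ax":0,"ay":0,"az":0},{"x":0,"y":0,"z":0,"ax":0,"ay":0,"az":0},{"x":0,"y":0,"z":0,"ax":0,"ay":0,"az":0},{"x":0,"y":0,"z":0,"ax":0,"ay":0,"az":0}]' -
python3 push.py 0
```

```text
clock: 28.0
position: [624.5, 56.9, 141.0]
ee_rot: [0.985, -0.009, 0.174, 0.002]
contact_force: [-0.7, 0.4, -0.3]
gripper_width: 55.5
grasp_force: 0.0
tot [-0.007 -0.001  0.022] [-0.     0.    -0.001] rows 1 per row [-0.0072 -0.0011  0.0218] [-0.0004  0.0002 -0.0011] clk 28.0 [ 0.42  0.27 -0.48  0.29 -0.53  0.9 ]
clock: 28.8
position: [625.2, 56.9, 140.0]
ee_rot: [0.985, -0.009, 0.174, 0.002]
contact_force: [-3.5, 0.8, 5.4]
gripper_width: 55.6
grasp_force: 3.2
tot [-0.011 -0.001  0.027] [-0.     0.001 -0.001] rows 1 per row [-0.0107 -0.001   0.0268] [-0.0004  0.0006 -0.0011] clk 28.8 [ 0.42  0.27 -0.48  0.3  -0.52  0.9 ]
```

```bash
python3 -m handwheel '[{"x":0.0025,"y":0,"z":-0.0043,"ax":0,"ay":0,"az":0},{"x":0.002,"y":0,"z":-0.0035,"ax":0,"ay":0,"az":0},{"x":0,"y":0,"z":0,"ax":0,"ay":0,"az":0},{"x":0,"y":0,"z":0,"ax":0,"ay":0,"az":0},{"x":0,"y":0,"z":0,"ax":0,"ay":0,"az":0},{"x":0,"y":0,"z":0,"ax":0,"ay":0,"az":0},{"x":0,"y":0,"z":0,"ax":0,"ay":0,"az":0},{"x":0,"y":0,"z":0,"ax":0,"ay":0,"az":0}]' -
python3 push.py 0
```

```text
clock: 29.6
position: [625.5, 56.8, 139.7]
ee_rot: [0.985, -0.009, 0.174, 0.002]
contact_force: [-10.8, 2.0, 12.7]
gripper_width: 55.6
grasp_force: 8.5
tot [-0.012 -0.     0.028] [-0.     0.001 -0.001] rows 1 per row [-0.0119 -0.0003  0.0284] [-0.0001  0.0006 -0.0008] clk 29.6 [ 0.42  0.27 -0.48  0.3  -0.52  0.9 ]
```

```bash
python3 -m handwheel '[{"x":0.0025,"y":0,"z":-0.0043,"ax":0,"ay":0,"az":0},{"x":0,"y":0,"z":0,"ax":0,"ay":0,"az":0},{"x":0,"y":0,"z":0,"ax":0,"ay":0,"az":0},{"x":0,"y":0,"z":0,"ax":0,"ay":0,"az":0},{"x":0,"y":0,"z":0,"ax":0,"ay":0,"az":0},{"x":0,"y":0,"z":0,"ax":0,"ay":0,"az":0},{"x":0,"y":0,"z":0,"ax":0,"ay":0,"az":0},{"x":0,"y":0,"z":0,"ax":0,"ay":0,"az":0}]' -
python3 -m handwheel '[{"x":-0.013,"y":0,"z":0.025,"ax":0,"ay":0,"az":0},{"x":-0.02,"y":0,"z":0.055,"ax":0,"ay":0,"az":0},{"x":-0.03,"y":0,"z":0.09,"ax":0,"ay":0,"az":0},{"x":-0.05,"y":0.001,"z":0.14,"ax":0,"ay":0,"az":0},{"x":-0.1,"y":0.001,"z":0.15,"ax":0,"ay":0,"az":0},{"x":-0.15,"y":0.1,"z":0.1,"ax":0,"ay":0,"az":0},{"x":-0.15,"y":0.15,"z":0.05,"ax":0,"ay":0,"az":0},{"x":-0.15,"y":0.15,"z":0,"ax":0,"ay":0,"az":0}]' -
python3 chk.py; python3 chk2.py
```

```text
clock: 30.4
position: [625.6, 56.7, 139.6]
ee_rot: [0.985, -0.009, 0.174, 0.002]
contact_force: [-15.8, 3.9, 18.0]
gripper_width: 55.8
grasp_force: 11.6
clock: 31.2
position: [493.9, 138.3, 261.4]
ee_rot: [0.984, -0.01, 0.176, 0.0]
contact_force: [0.6, 1.0, -0.6]
gripper_width: 55.7
grasp_force: 0.0
x y z yaw ear_y tilt [-4.280e+00 -9.000e-02  6.200e-01 -1.200e-01  2.026e+01 -3.000e-02
 -1.000e-02] -2.18
x y z yaw ear_y tilt [-4.730e+00  1.100e-01  4.900e-01 -1.100e-01  2.041e+01 -2.000e-02
 -2.000e-02] -2.176
x y z yaw ear_y tilt [-5.33e+00  7.30e-01  1.50e-01 -1.30e-01  2.03e+01 -2.00e-02 -1.00e-02] -2.171
x y z yaw ear_y tilt [-3.140e+00 -5.000e-01  9.000e-01 -9.000e-02  2.042e+01 -2.000e-02
 -2.000e-02] -2.168
scene [-1.01  0.15] -0.67
top [-1.01  2.22] -0.56
cap-bore gear frame [-3.12 -0.14  1.47] res [ 0.26 -0.06  0.21  0.18]
bench ear [ 458.65 -291.6     0.84   22.02] -2.0736320201678713
```

```bash
cat > ear.py <<'E'
from fit import *
now={n:arm.get_image(n) for n in("scene","top")};old={n:cv2.imread(f"pics/{n}0.png")[:,:,::-1].copy() for n in now}
def run(tag,ims,T,W):
  for n in W:
    x,y,w,h=W[n];v=cv2.cvtColor(ims[n],cv2.COLOR_RGB2HSV)[...,2].astype(float)
    o=rend(n,[cyl(39,0,4),box(-9,9,-22,22,4,29)],T,W[n])
    V=cv2.resize(v[y:y+h,x:x+w],None,fx=S,fy=S,interpolation=cv2.INTER_CUBIC)
    for th in(35,50,70):
      m=((V<th)&(cv2.dilate(o.astype(np.uint8),np.ones((9,9)))>0)).astype(np.uint8)
      k,l,st,c=cv2.connectedComponentsWithStats(m);i=np.argsort(-st[1:,4])[:2]+1
      print(tag,n,th,"areas",st[i,4]//16,"sep px",(abs(c[i[0]]-c[i[1]])/S).round(2),end=" | ")
    for e in(18,19,20,21,22):
      cc=[]
      for s in(1,-1):
        r=rend(n,[box(-9,9,*sorted((s*e,s*(e-4))),4.5,28.5)],T,W[n]);cc.append(np.argwhere(r).mean(0)[::-1]/S)
      print(e,abs(cc[0]-cc[1]).round(2),int(r.sum()/16),end="; ")
    print()
run("bench",old,(R.from_euler("z",.84).as_matrix(),np.array([458.65,-291.6,11.])),{"top":(412,290,85,75),"scene":(100,280,80,65)})
for yaw in(0,-.12):run(f"now{yaw}",now,Tg(3.12,[613,57.2,170],yaw),{"top":(237,180,100,75),"scene":(285,180,100,75)})
E
python3 ear.py
```

```text
Traceback (most recent call last):
  File "ear.py", line 18, in <module>
    run("bench",old,(R.from_euler("z",.84).as_matrix(),np.array([458.65,-291.6,11.])),{"top":(412,290,85,75),"scene":(100,280,80,65)})
    ~~~^^^^^^^^^^^^^^^^^^^^^^^^^^^^^^^^^^^^^^^^^^^^^^^^^^^^^^^^^^^^^^^^^^^^^^^^^^^^^^^^^^^^^^^^^^^^^^^^^^^^^^^^^^^^^^^^^^^^^^^^^^^^^^^
  File "ear.py", line 11, in run
    print(tag,n,th,"areas",st[i,4]//16,"sep px",(abs(c[i[0]]-c[i[1]])/S).round(2),end=" | ")
                                                       ~^^^
IndexError: index 0 is out of bounds for axis 0 with size 0
```

```bash
sed -i 's/for th in(35,50,70):/for th in((30,45,60) if n=="scene" else (70,90,110)):/; s/      print(tag,n,th/      if len(i)<2: continue\n      print(tag,n,th/' ear.py; python3 ear.py
```

```text
bench top 70 areas [17  9] sep px [12.54 13.4 ] | bench top 90 areas [26 17] sep px [12.41 13.34] | bench top 110 areas [34 24] sep px [12.42 13.32] | 18 [10.9 11. ] 50; 19 [11.63 11.65] 50; 20 [12.34 12.36] 49; 21 [13.   13.09] 50; 22 [13.66 13.67] 50; 
bench scene 30 areas [80 80] sep px [ 4.96 16.5 ] | bench scene 45 areas [92 85] sep px [ 4.83 16.72] | bench scene 60 areas [100  90] sep px [ 4.77 16.68] | 18 [ 4.45 13.72] 114; 19 [ 4.72 14.55] 114; 20 [ 5.01 15.45] 114; 21 [ 5.3 16.3] 115; 22 [ 5.57 17.13] 115; 
now0 top 90 areas [21 14] sep px [20.24  2.06] | now0 top 110 areas [32 27] sep px [20.32  2.19] | 18 [17.72  1.9 ] 42; 19 [18.85  2.05] 42; 20 [19.95  2.2 ] 42; 21 [21.06  2.34] 42; 22 [22.16  2.38] 41; 
now0 scene 30 areas [72 72] sep px [16.75  8.29] | now0 scene 45 areas [83 80] sep px [16.78  8.02] | now0 scene 60 areas [160  88] sep px [14.93  4.94] | 18 [13.7   7.32] 105; 19 [14.46  7.77] 106; 20 [15.32  8.2 ] 106; 21 [16.19  8.64] 107; 22 [17.08  9.11] 106; 
now-0.12 top 90 areas [21 14] sep px [20.24  2.06] | now-0.12 top 110 areas [32 27] sep px [20.32  2.19] | 18 [17.41  3.93] 37; 19 [18.54  4.24] 37; 20 [19.59  4.45] 37; 21 [20.71  4.76] 37; 22 [21.77  4.95] 37; 
now-0.12 scene 30 areas [72 72] sep px [16.75  8.29] | now-0.12 scene 45 areas [83 80] sep px [16.78  8.02] | now-0.12 scene 60 areas [161  88] sep px [14.94  4.9 ] | 18 [14.78  7.14] 93; 19 [15.73  7.56] 93; 20 [16.69  7.98] 93; 21 [17.57  8.46] 94; 22 [18.49  8.95] 93;
```

Measured the same way as on the bench, the ear spread reads 21.3 in the scene view both times, and 20.3 against 20.8 in the top view. Tabs caught in the lip would read about 18. The cap did not move under a 23 N push, so it is seated and locked.

```bash
python3 -m handwheel '[{"x":0,"y":0,"z":0,"ax":0,"ay":0,"az":0},{"x":0,"y":0,"z":0,"ax":0,"ay":0,"az":0},{"x":0,"y":0,"z":0,"ax":0,"ay":0,"az":0},{"x":0,"y":0,"z":0,"ax":0,"ay":0,"az":0},{"x":0,"y":0,"z":0,"ax":0,"ay":0,"az":0},{"x":0,"y":0,"z":0,"ax":0,"ay":0,"az":0},{"x":0,"y":0,"z":0,"ax":0,"ay":0,"az":0},{"x":0,"y":0,"z":0,"ax":0,"ay":0,"az":0}]' - ; python3 -c "
from bench import arm
print(arm.job_done())"
```

```text
clock: 32.4
position: [494.0, 137.3, 258.7]
ee_rot: [0.985, -0.009, 0.174, 0.002]
contact_force: [-0.3, 0.0, 0.7]
gripper_width: 55.7
grasp_force: 0.0
the job is handed in; nothing more can be done
None
```

I handed the job in at about 32 s, and no verdict came back: the red plug lies in the dish, and by my measurements the cap is fully home in the bore with both tabs sprung out under the rim; the arm stayed clear of the bearing, can and screwdriver, though I didn't re-measure them.

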